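Clamp a membrane test cell with a ratchet-lever frame

TASK

Clamp the flat membrane test cell in its clamping frame: set it squarely on the frame's lower pressing plate, edges flush with the plate, and let go of it there while the pressure pad is still raised; then work the ratchet lever back and forth until the pad is hard down on the cell, with the spring washers above the pad squeezed together and the lever refusing to be pushed any farther. Leave the bottle, the jar and the slide rack where they stand.

Things in the scene. Friction and masses are not known exactly. Their poses are not given: they have to be found in the camera images.
- cell: Loose membrane test cell, 0.45 kg: block 80 x 60 x 45 mm (x, y, z), aluminium below, white plastic above. A steel hose port (15 mm thick) sticks out 16 mm from the middle of each 60 mm wide end (+x, -x), 12.5 mm above the underside; alike both ways round. Origin: centre of the underside, z up. The plain side faces, 60 mm apart along y, can be gripped.
- frame: Clamping frame, fixed. Origin: centre of its underside on the bench; x from the open front (facing the robot's right) to the back, y left, z up. Base 130 x 200 mm (x, y), top at 20 mm. Steel tie rods 16 mm thick (collars 26 mm at the foot) at y = -80 and 80 mm carry a grey crosshead 60 mm deep, 200 mm wide, 145 to 175 mm high. Above it: toothed wheel, 34 mm radius, two pawls, lever; screw up to 250 mm.
- plate_center (a point): Centre of the top face of the frame's lower pressing plate, 26 mm above the bench; axes as the frame. The plate is a raised steel rectangle 80 x 60 mm (x, y), the outline of the cell, straight under the pad and crosshead.
- pad_face (a point): Centre of the underside of the round steel pressure pad (56 mm wide, 10 mm thick, rubber face) on the screw above the plate's centre. It comes straight down as the lever is worked; at the start it is 10 to 14 mm above the top of a cell standing on the plate.
- lever_axis (a point): Point on the upright axis about which lever and wheel turn, straight above the plate's centre, 191 mm above the bench (underside of the lever's flat bar); axes as the frame.
- lever_grip (a point): Centre of the upright black grip at the lever's end, 120 mm from the lever axis and 225 mm above the bench: a cylinder 20 mm thick, from 201 to 245 mm above the bench, on a flat bar 24 mm wide whose top is at 197 mm. It moves with the lever.
- lever (a joint): Lever angle, 0 to 1.2 rad, stops at both ends. Seen from above the lever points 2.07 rad counter-clockwise from the frame's x at 0 (left and forward), 0.87 rad at 1.2. Growing = clockwise = working stroke, grip moving to the back; a full one drives the wheel 3 of its 18 teeth (5 mm of screw). Back, it clicks free. At the grip 3 to 5 N, 5 to 8 N on the springs, then over 12 N.
- screw (a joint): Downward travel of the screw in m, 1.67 mm a tooth; 0 to 4 mm at the start. With the cell in place the pad touches it at about 14 mm and the spring washers are flat at about 19 mm. A second pawl keeps the wheel from turning back; after a stroke it may settle back up to one tooth.
- pad (a joint): How far the stack of spring washers above the pad is squeezed, in m: 0 while the pad is free, 0.005 when they are flat (8 N per mm, after 10 N of preload).
- reagent_bottle: Bystander: glass reagent bottle with a blue cap and a plain label, 86 mm wide, 170 mm tall. Origin: centre of its underside.
- amber_jar: Bystander: small amber jar with a black cap, 44 mm wide, 65 mm tall. Origin: centre of its underside.
- slide_rack: Bystander: open wooden microscope-slide rack, 160 x 110 x 30 mm, with two glass slides. Origin: centre of its underside.
Not all that is in view belongs to the job. Leave any red look-alike of the cell alone.

How it is judged:
By the outcome, as a careful person would: the job done as asked, in the order asked, and still so for the second after the job is handed in, with the robot touching nothing.
It also fails if it takes over 72 s, if anything falls off the work surface, if the arm or the gripper's body presses on something with over 40 N, if the wrist force passes 120 N, or if a joint passes its speed limit or range.

ROBOT

A 7-joint arm with a two-finger parallel gripper is mounted at the origin on the work surface. World frame = base frame: x ahead of the robot, y to its left, z up, the work surface at z = 0. Lengths are in m, angles in degrees, forces in N, time in s.
With the tool pointing down it reaches from about 0.4 to 0.875 m from the base axis. Payload 6.5 kg.
Tool frame: the origin (TCP) lies midway between the tips of the shut fingers; the grasp point (between the pads) lies 19 mm behind it (bot.grip_point_offset is the distance from the TCP to the grasp point, in m); z points along the fingers, y is the direction in which the jaws open and shut (so a half turn about z gives the same grasp; the last joint's range is limited). The gripper opens to 85 mm and grips with 20 to 120 N. Pads are 22 mm wide; open, the fingers measure 114 mm over their backs; the gripper's body (76 mm by 85 mm) begins 54 mm behind the grasp point. The pads swing forward as they close: fully open they stand 13 mm farther back than shut.
Start: joints at [62.613, 30.733, -0.252, 88.115, 0.149, 61.152, -4.079], TCP at [0.26, -0.596, 0.231] pointing down, gripper open.
Joint ranges: [-154.64, 154.64], [-21.42, 123.67], [-72.66, 72.17], [13.99, 137.28], [-74.86, 254.86], [10.95, 109.41], [-158.01, 158.01]. Speed limits (degrees/s): [136.94, 136.94, 180, 180, 180, 180, 180].

INTERFACE

Orientations are given as [roll, pitch, yaw] about the fixed x, y, z axes, in that order (R = Rz(yaw) Ry(pitch) Rx(roll)).
In Python, from plant import bot, vision gives the robot as it stands.
- The arm moves only by the tool servo_tool, never from a script. Its argument "rows" is a list of rows, each a list of 4 numbers: the shift along the tool's x, y, z in units of 0.02 m (1.0 is 0.02 m), then the turn about the tool's z in units of 10 degrees (1.0 is 10 degrees). In form: [[x, y, z, spin], ...]. A call has 1 to 12 rows; each row shifts and turns the commanded pose from where the row before left it, along the tool's axes as they then stand; what a row does not reach is not made up. A row lasts 1/8 s, in which the tool goes at most 62.5 mm and 10.7 degrees, less where a joint would pass 70% of its speed; a pose out of reach is approached as far as the arm can. A call with a number of a shift or a turn outside -1 to 1 is refused whole. A call with a gripper value outside its range is refused whole. "hand" is the opening, from 0 (shut) to 1 (fully open), set as the call begins (left out, the last holds). The fingers move at their own pace and stop on an object; the grip force is fixed at half the most. Time passes only in rows, so rows that do not move let the fingers close. It gives the time, the measured TCP pose, the force and the opening at its end, in the units of the state.
- bot.read_state(): the state, without advancing time (a new reading comes with each control period).
- vision.camera(name): name is "scene" or "top"; returns a dict with "color" (384x512x3 uint8, red, green, blue), "fx", "fy", "cx", "cy" (pixels), "D" ([k1, k2, p1, p2, k3] as OpenCV has them; the pictures are not rectified), "extrinsics" (4x4, takes a point from camera to world coordinates). Camera axes: x right, y up, looking along -z (the intrinsics and any distortion apply to the point x, -y, -z); pixel columns grow to the right and rows downward; lengths in m; the calibration is good to about 2 mm. A picture is of the moment at which its call begins. There is no depth.
- bot.finish_job(): hands the job in, once; it reports no verdict.
The state is a dict: "t": time; "joint_positions": joint angles; "joint_velocities": joint speeds; "joint_efforts": joint torques, N m; "eef_pos": TCP position; "eef_rot": TCP orientation; "ft_force": force on the tool from outside, world axes, zero at the start; "moment": the same for the moment, N m; "gripper_width": opening from 0.0 (shut) to 1.0 (fully open).
Only numpy, scipy, OpenCV 4.12 (cv2) and the standard library are available. Lean on these libraries where they do the work, as an engineer would, in place of code of your own. Each camera call takes 0.05 s, during which the arm holds its last target. There are 200 camera calls.

## Working session

There is one attempt and no reset: what is moved stays moved. The work goes in short steps, Python scripts to look and compute and a tool call to move; the robot and the scene stay as the last step left them, time stands still between calls to the robot, and variables do not carry over. Pictures are saved under pics/ and viewed, about 8 in all and at most 12, crops included, and the job is handed in when it is done.

Besides the shell and the picture viewer there is one more tool, called after ">>>" as name(argument=value, ...) on one line, values as JSON. servo_tool: Moves the arm, as the interface text tells. Shifts and turns lie within -1 to 1; 1 stands for 0.02 m of shift or 10 degrees of turn. Its arguments: {"type":"object","properties":{"rows":{"type":"array"},"hand":{"type":"number"}},"required":["rows"]}

```bash
mkdir -p pics; ls
python3 - <<'E'
from plant import bot, vision
import cv2
for n in("scene","top"):
    c=vision.camera(n); cv2.imwrite(f"pics/{n}0.png",c["color"][:,:,::-1])
    print(n,c["fx"],c["fy"],c["cx"],c["cy"],c["D"],c["extrinsics"])
print(bot.read_state())
E
```

```text
pics
scene 471.5210727381494 471.5210727381494 253.39860772696466 195.7745961194645 [-0.19464282  0.          0.          0.          0.        ] [[-0.56826503 -0.59170253  0.57180676  1.30888248]
 [ 0.82261129 -0.39193692  0.41194189  0.52716213]
 [-0.01963488  0.70446687  0.70946523  1.07248368]
 [ 0.          0.          0.          1.        ]]
top 461.3293580195438 461.3293580195438 259.4214724037621 191.8502498233367 [-0.08748366  0.          0.          0.          0.        ] [[-0.00671004  0.99364121 -0.11239273  0.38700246]
 [-0.99994083 -0.00762967 -0.00775419 -0.00892755]
 [-0.0085624   0.11233405  0.99363361  1.67153306]
 [ 0.          0.          0.          1.        ]]
{'t': 0.1, 'joint_positions': array([62.61417737, 30.77382854, -0.25504267, 88.16239258,  0.15082473,
       61.15364973, -4.08126738]), 'joint_velocities': array([-0.0727487 , -0.11858711,  0.0309006 , -0.14199958,  0.07162215,
       -0.03457808,  0.07085498]), 'joint_efforts': array([ 2.19835798e-03, -5.84566462e+01,  1.05146382e+00, -2.59779006e+01,
        1.25578005e-02,  4.60691663e-03,  3.75493948e-05]), 'eef_pos': array([ 0.25991679, -0.59516587,  0.23051099]), 'eef_rot': array([-1.79910795e+02,  7.87240683e-03,  2.35966654e+01]), 'ft_force': array([ 0.23832082, -0.27997436, -0.05252718]), 'moment': array([-0.03029684,  0.06082749, -0.02449475]), 'gripper_width': 0.9993455327033653}
```

View pics/scene0.png

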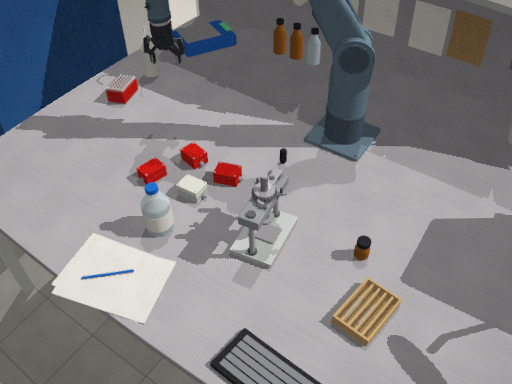

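View pics/top0.png

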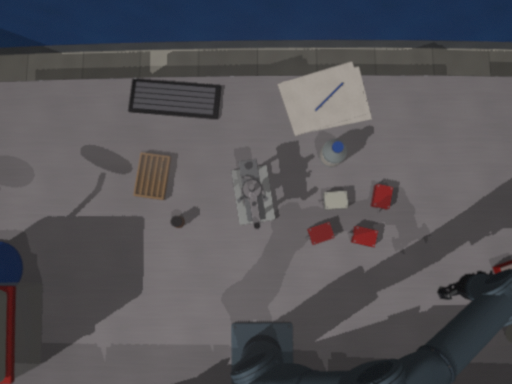

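The scene view shows the white cell at about (192,188), three red look-alikes around it, and the frame at (265,215). In the top view the white cell is at (336,200), the frame at (253,194) and the black lever grip at (257,225). Next I'll measure these.

```bash
cat > h.py <<'E'
import numpy as np, cv2
from plant import bot, vision
class Cam:
    def __init__(s,n):
        c=vision.camera(n); s.im=c["color"]; s.K=np.array([[c["fx"],0,c["cx"]],[0,c["fy"],c["cy"]],[0,0,1]])
        s.D=np.array(c["D"],float); s.E=np.array(c["extrinsics"])
    def ray(s,uv):
        p=cv2.undistortPoints(np.array(uv,float).reshape(-1,1,2),s.K,s.D).reshape(-1,2)
        d=np.c_[p[:,0],-p[:,1],-np.ones(len(p))]@s.E[:3,:3].T
        return s.E[:3,3],d
    def at(s,uv,z):
        o,d=s.ray(uv); return o+d*((z-o[2])/d[:,2:])
    def px(s,P):
        q=(np.array(P,float).reshape(-1,3)-s.E[:3,3])@s.E[:3,:3]
        return cv2.projectPoints(q*[1,-1,-1],np.zeros(3),np.zeros(3),s.K,s.D)[0].reshape(-1,2)
    def crop(s,x,y,w,h,k,name):
        cv2.imwrite(name,cv2.resize(np.ascontiguousarray(s.im[y:y+h,x:x+w,::-1]),None,fx=k,fy=k,interpolation=cv2.INTER_CUBIC))
def blob(m,near):
    n,l,st,c=cv2.connectedComponentsWithStats(m.astype(np.uint8))
    i=min([i for i in range(1,n) if st[i,4]>15],key=lambda i:np.hypot(*(c[i]-near)))
    return (l==i),c[i],st[i]
E
python3 - <<'E'
from h import *
t=Cam("top"); s=Cam("scene")
a=cv2.resize(t.im[140:240,210:370,::-1],None,fx=5,fy=5,interpolation=cv2.INTER_CUBIC)
cv2.imwrite("pics/topc.png",a); s.crop(130,130,170,140,4.7,"pics/scc.png")
print("rough frame",t.at([[253,194]],.0),"cell",t.at([[336,200]],.045),"grip",t.at([[257,225]],.245))
E
```

```text
rough frame [[0.56836827 0.02757688 0.        ]] cell [[ 0.53982658 -0.26750269  0.045     ]] grip [[0.4453866  0.01037508 0.245     ]]
```

View pics/topc.png

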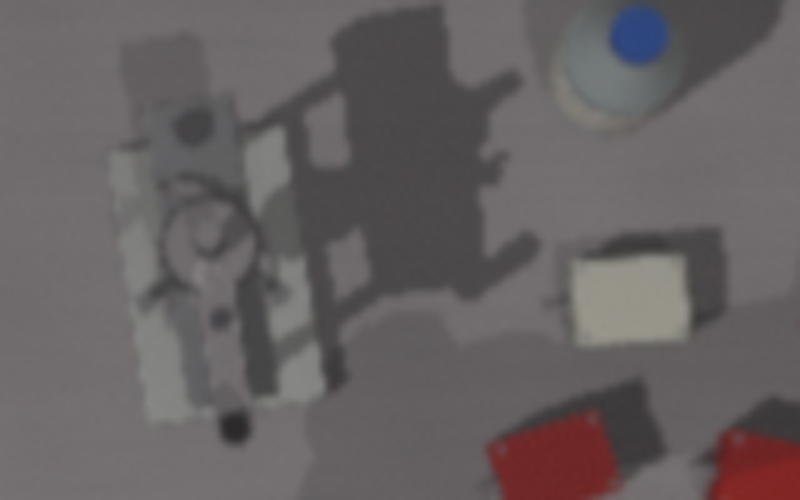

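View pics/scc.png

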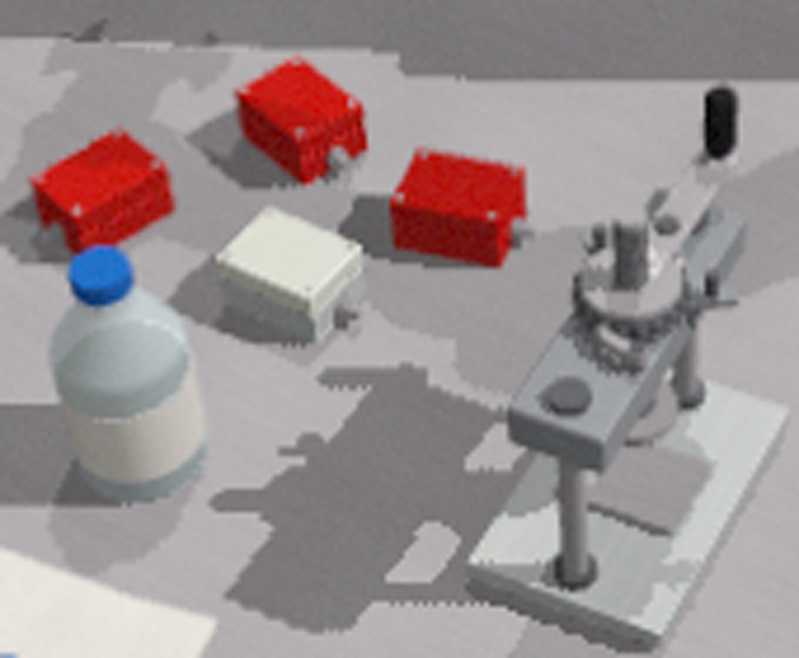

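Top crop: base corners are at about (108,152), (150,422), (325,398) and (282,125). The cell top spans (573,258) to (690,340), and the grip is at (235,428). Scene crop: base corners are at (470,570), (660,640) and (788,408). The cell top corners are at (217,258), (273,208), (361,250) and (312,305). I'll triangulate from these.

Run:
```python
from h import *
np.set_printoptions(precision=4,suppress=True)
t=Cam("top"); s=Cam("scene")
T=lambda p:(np.array(p,float)+.5)/5-.5+[210,140]
S=lambda p:(np.array(p,float)+.5)/4.7-.5+[130,130]
b=t.at(T([[108,152],[150,422],[325,398],[282,125]]),.02); print("base top",b,b.mean(0),np.linalg.norm(np.diff(b,axis=0),axis=1))
e=b[1]-b[0]; print("edge ang",np.degrees(np.arctan2(e[1],e[0])))
e=b[2]-b[1]; print("front/back edge ang",np.degrees(np.arctan2(e[1],e[0])))
bs=s.at(S([[470,568],[660,638],[788,408]]),.02); print("base scene",bs,np.linalg.norm(np.diff(bs,axis=0),axis=1),"ctr",(bs[0]+bs[2])/2)
for c,uv in((t,T([[573,258],[685,252],[690,340],[577,347]])),(s,S([[273,208],[217,258],[312,305],[361,250]]))):
    p=c.at(uv,.045); print("cell",p,p.mean(0),np.linalg.norm(np.diff(p,axis=0),axis=1)); 
# mask refinement
for n,c,near in(("top",t,[326,200]),("scene",s,[192,188])):
    im=c.im.astype(int); R,G,B=im[...,0],im[...,1],im[...,2]
    th=145 if n=="top" else 205
    m,cc,st=blob((R>th)&(R-B>8),np.array([336,200]) if n=="top" else np.array(near)); r=cv2.minAreaRect(np.argwhere(m)[:,::-1].astype(np.float32))
    bx=c.at(cv2.boxPoints(r),.045); print(n,cc,st,c.at([cc],.045),np.linalg.norm(np.diff(bx,axis=0),axis=1),bx)
    kk=R+G+B<(90 if n=="top" else 100)
    m,cc,st=blob(kk,np.array([256.5,225]) if n=="top" else np.array([283,155])); print("grip",cc,st,c.at([cc],.245 if n=="top" else .225))
print("screw",t.at(T([[212,235]]),.25), "grip",t.at(T([[235,428]]),.245), s.at(S([[264+456,122]]),.225))
```

```text
base top [[ 0.6543  0.1058  0.02  ]
 [ 0.4586  0.0757  0.02  ]
 [ 0.4749 -0.0497  0.02  ]
 [ 0.6731 -0.0206  0.02  ]] [0.5652 0.0278 0.02  ] [0.198  0.1264 0.2004]
edge ang -171.258141901774
front/back edge ang -82.59705033026167
base scene [[ 0.6775 -0.0161  0.02  ]
 [ 0.6574  0.1076  0.02  ]
 [ 0.4597  0.0761  0.02  ]] [0.1253 0.2002] ctr [0.5686 0.03   0.02  ]
cell [[ 0.5715 -0.2263  0.045 ]
 [ 0.5752 -0.3062  0.045 ]
 [ 0.5125 -0.3081  0.045 ]
 [ 0.5082 -0.2277  0.045 ]] [ 0.5419 -0.2671  0.045 ] [0.0801 0.0628 0.0805]
cell [[ 0.5161 -0.3044  0.045 ]
 [ 0.5755 -0.3039  0.045 ]
 [ 0.5745 -0.221   0.045 ]
 [ 0.5154 -0.2268  0.045 ]] [ 0.5454 -0.264   0.045 ] [0.0594 0.0829 0.0594]
top [335.5935 199.6978] [325 192  22  16 278] [[ 0.5409 -0.2661  0.045 ]] [0.0731 0.0516 0.0728] [[ 0.5622 -0.227   0.045 ]
 [ 0.5707 -0.2996  0.045 ]
 [ 0.5193 -0.3046  0.045 ]
 [ 0.5109 -0.2323  0.045 ]]
grip [374.5253 371.6813] [356 361  38  23 455] [[-0.0028 -0.343   0.245 ]]
scene [191.3653 183.2509] [179 175  28  18 271] [[ 0.5435 -0.2657  0.045 ]] [0.0615 0.0905 0.0592] [[ 0.5743 -0.2955  0.045 ]
 [ 0.5181 -0.3205  0.045 ]
 [ 0.5132 -0.2302  0.045 ]
 [ 0.5682 -0.2082  0.045 ]]
grip [282.3226 156.2903] [280 151   6  12  62] [[0.4551 0.0143 0.225 ]]
screw [[0.5644 0.0251 0.25  ]] grip [[0.4448 0.0116 0.245 ]] [[0.4518 0.0138 0.225 ]]
```

>>> servo_tool(rows=[[0,0,0,-0.97],[0,0,0,-0.97],[0,0,0,-0.97],[0,0,0,-0.97],[0,0,0,-0.98],[0,0,0,-0.98],[0,0,0,-0.98],[0.94,0.98,0,0],[0.94,0.98,0,0],[0.94,0.98,0,0],[0.94,0.98,0,0],[0.94,0.98,0,0]], hand=1)

```text
t: 1.8
eef_pos: [0.3557, -0.498, 0.2313]
eef_rot: [-180.0, 0.0, 91.8]
ft_force: [0.2, 0.4, -0.7]
gripper_width: 1.0
```

>>> servo_tool(rows=[[0.94,0.98,0,0],[0.94,0.98,0,0],[0.94,0.98,0,0],[0.94,0.98,0,0],[0.94,0.98,0,0],[0.94,0.98,0,0],[0.94,0.98,0,0],[0.94,0.98,0,0],[0.94,0.98,0,0],[0.94,0.98,0,0],[0,0,0,0],[0,0,0,0]])

```text
t: 3.3
eef_pos: [0.5443, -0.3056, 0.2311]
eef_rot: [-179.9, 0.0, 91.7]
ft_force: [0.8, -0.3, 0.2]
gripper_width: 0.997
```

>>> servo_tool(rows=[[0,0,1,0],[0,0,1,0],[0,0,1,0],[0,0,1,0],[0,0,1,0],[0,0,1,0],[0,0,1,0],[0,0,1,0],[0,0,1,0],[0,0,0.8,0],[0,0,0.6,0],[0,0,0.5,0]])

```text
t: 4.8
eef_pos: [0.5453, -0.3046, 0.0127]
eef_rot: [180.0, 0.0, 91.8]
ft_force: [0.0, -0.2, 0.1]
gripper_width: 0.997
```

Run:
```python
from h import *
s=Cam("scene"); s.crop(140,100,100,110,6,"pics/pick.png")
t=Cam("top"); t.crop(290,150,80,80,6,"pics/pickt.png")
cv2.imwrite("pics/pk.png",cv2.hconcat([cv2.resize(cv2.imread("pics/pick.png"),(480,480)),cv2.resize(cv2.imread("pics/pickt.png"),(320,480))]))
```

```text
(no output)
```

View pics/pk.png

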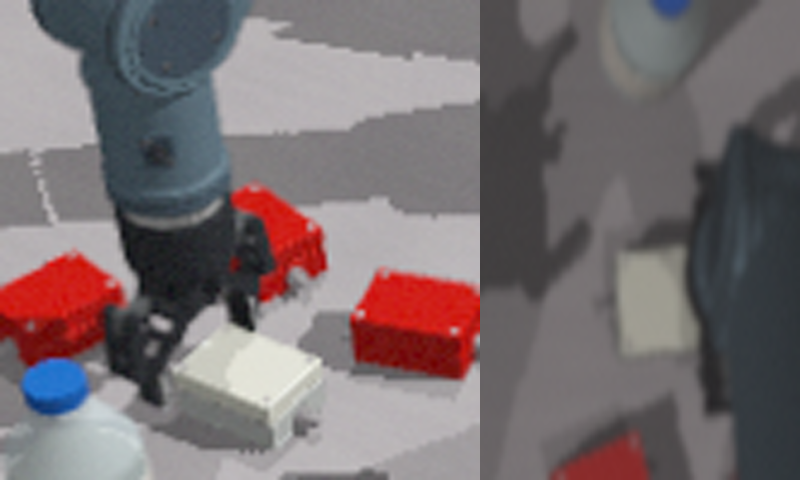

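The fingers straddle the front end of the cell (about (160,350) and (245,300) in the left half), with the red blocks clear. I'll lower slightly and close.

>>> servo_tool(rows=[[0,0,0.3,0],[0,0,0,0]])

```text
t: 5.15
eef_pos: [0.5451, -0.3046, 0.0072]
eef_rot: [-180.0, 0.0, 91.8]
ft_force: [-0.7, -0.2, 1.3]
gripper_width: 0.996
```

>>> servo_tool(rows=[[0,0,0,0],[0,0,0,0],[0,0,0,0],[0,0,0,0],[0,0,0,0],[0,0,0,0]], hand=0)

```text
t: 5.9
eef_pos: [0.5453, -0.305, 0.008]
eef_rot: [180.0, 0.0, 91.8]
ft_force: [-2.6, -0.1, 6.5]
gripper_width: 0.691
```

>>> servo_tool(rows=[[0,0,-0.3,0],[0,0,-0.6,0],[0,0,-1,0],[0,0,-1,0],[0,0,0,0]])

```text
t: 6.52
eef_pos: [0.547, -0.3054, 0.068]
eef_rot: [179.8, 0.1, 91.8]
ft_force: [0.6, -0.6, -5.2]
gripper_width: 0.695
```

Run:
```python
from h import *
s=Cam("scene"); s.crop(150,110,100,80,6,"pics/lift.png")
print(bot.read_state())
```

```text
{'t': 6.575, 'joint_positions': array([ 37.36664269,  41.38665707, -17.45544647,  97.15707571,
        16.64455517,  43.88004552,  13.74662306]), 'joint_velocities': array([-0.21054537,  1.61443768,  0.4291921 ,  1.18099654, -0.01780652,
       -0.24351697, -0.02369179]), 'joint_efforts': array([ 2.15446501e-02, -6.54915762e+01, -5.14476255e+00, -2.18199348e+01,
       -1.43042514e-01,  5.05389366e-02,  1.57163042e-02]), 'eef_pos': array([ 0.54589474, -0.30502783,  0.06658979]), 'eef_rot': array([1.79886263e+02, 6.97824759e-02, 9.17879320e+01]), 'ft_force': array([-0.83120171, -0.03745853, -5.76716092]), 'moment': array([-0.20908188, -0.01977247,  0.02315081]), 'gripper_width': 0.6906852825977109}
```

View pics/lift.png

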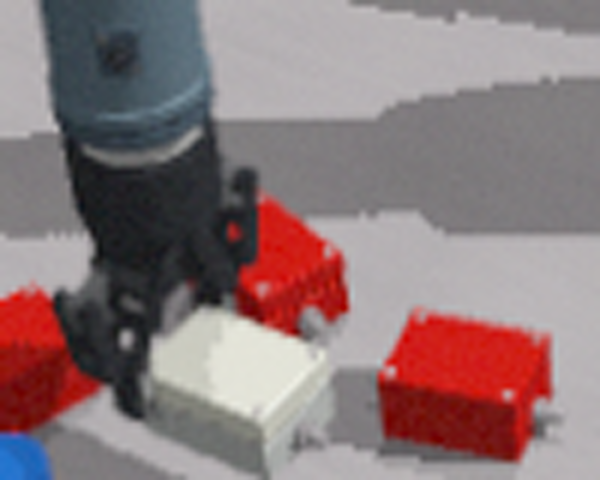

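The cell is lifted and looks level (top corners about (215,308), (325,352) and (262,410)). I'll turn to the frame yaw and go to a stand-off in front of the frame.

>>> servo_tool(rows=[[0,0,0,-0.71],[0.93,0.36,0,0],[0.93,0.36,0,0],[0.93,0.36,0,0],[0.93,0.36,0,0],[0.93,0.36,0,0],[0.93,0.36,0,0],[0.93,0.36,0,0],[0.93,0.36,0.4,0],[0.93,0.36,0.5,0],[0.93,0.36,0.5,0],[0,0,0,0]])

```text
t: 8.07
eef_pos: [0.5874, -0.1064, 0.0367]
eef_rot: [-180.0, -0.1, 99.1]
ft_force: [-0.1, 0.1, -4.8]
gripper_width: 0.692
```

Run:
```python
from h import *
s=Cam("scene"); t=Cam("top")
s.crop(190,150,110,110,5,"pics/a.png"); t.crop(230,150,90,90,5,"pics/b.png")
cv2.imwrite("pics/so.png",cv2.hconcat([cv2.resize(cv2.imread("pics/a.png"),(450,450)),cv2.resize(cv2.imread("pics/b.png"),(350,450))[:, :]]))
print(bot.read_state()["eef_pos"],bot.read_state()["eef_rot"])
```

```text
[ 0.58754975 -0.11000664  0.03738961] [-1.79980841e+02  3.97402924e-02  9.89022473e+01]
```

View pics/so.png

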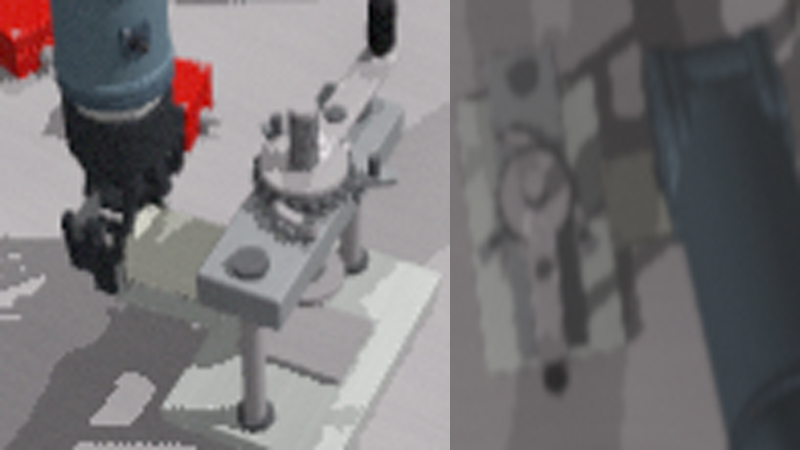

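The cell is held level in front of the frame, which shows clear of it in both halves. I'll measure the lateral offset between cell and frame with edge profiles, using the same camera for both.

```bash
cat > prof.py <<'E'
from h import *
C=np.array([.567,.029]); a=np.radians(98.9); ux=np.array([np.cos(a),np.sin(a)]); uy=np.array([-ux[1],ux[0]])
def W(fx,fy,z): return np.r_[C+fx*ux+fy*uy,z]
def prof(c,p0,p1,z,n=400,spread=None,m=7):
    """strongest gradients along line p0->p1 (frame coords), averaged over spread (frame vec)"""
    g=cv2.cvtColor(c.im,cv2.COLOR_RGB2GRAY).astype(np.float32); acc=0
    for k in np.linspace(-.5,.5,m):
        P=[W(*(np.array(p0)+(np.array(p1)-p0)*f+k*np.array(spread)),z) for f in np.linspace(0,1,n)]
        q=c.px(P).astype(np.float32); acc=acc+cv2.remap(g,q[:,:1],q[:,1:],cv2.INTER_CUBIC)[:,0]/m
    d=np.gradient(cv2.GaussianBlur(acc.reshape(-1,1),(1,0),0) if 0 else np.convolve(acc,np.ones(9)/9,'same'))
    L=np.linspace(0,1,n); d[:10]=0;d[-10:]=0; out=[]
    for _ in range(4):
        i=np.abs(d).argmax(); out.append((np.round(np.array(p0)+(np.array(p1)-p0)*L[i],4).tolist(),round(float(d[i]),2))); d[max(0,i-25):i+25]=0
    return out
E
python3 - <<'E'
from prof import *
for n in("top","scene"):
    c=Cam(n); print(n)
    for sx in(-.095,-.085,-.075): print(" cell lat",sx,prof(c,(sx,-.05),(sx,.05),.0745,spread=(.008,0)))
    for sx in(-.045,-.055,.045,.055):
        print(" base +y",sx,prof(c,(sx,.08),(sx,.12),.02,spread=(.01,0))[:2]," -y",prof(c,(sx,-.12),(sx,-.08),.02,spread=(.01,0))[:2])
    for sy in(-.06,-.04,.05,.07,.09): print(" base x",sy,"front",prof(c,(-.09,sy),(-.04,sy),.02,spread=(0,.01))[:2],"back",prof(c,(.04,sy),(.09,sy),.02,spread=(0,.01))[:2])
E
```

```text
top
 cell lat -0.095 [([-0.095, 0.0475], 0.68), ([-0.095, -0.0279], 0.65), ([-0.095, 0.0332], -0.42), ([-0.095, -0.0475], -0.29)]
 cell lat -0.085 [([-0.085, -0.0259], 0.76), ([-0.085, 0.0315], -0.37), ([-0.085, 0.0427], -0.16), ([-0.085, -0.0475], -0.12)]
 cell lat -0.075 [([-0.075, -0.0267], 0.6), ([-0.075, 0.0332], -0.43), ([-0.075, 0.0395], -0.23), ([-0.075, -0.0204], 0.18)]
 base +y -0.045 [([-0.045, 0.1025], -0.29), ([-0.045, 0.0998], -0.25)]  -y [([-0.045, -0.0915], 0.5), ([-0.045, -0.1032], -0.43)]
 base +y -0.055 [([-0.055, 0.101], -0.26), ([-0.055, 0.0983], -0.18)]  -y [([-0.055, -0.094], 0.59), ([-0.055, -0.0968], 0.58)]
 base +y 0.045 [([0.045, 0.102], -0.35), ([0.045, 0.0993], -0.29)]  -y [([0.045, -0.0959], 0.57), ([0.045, -0.1032], -0.36)]
 base +y 0.055 [([0.055, 0.1007], -0.37), ([0.055, 0.098], -0.31)]  -y [([0.055, -0.0972], 0.41), ([0.055, -0.0947], 0.26)]
 base x -0.06 front [([-0.0659, -0.06], 0.89), ([-0.0628, -0.06], 0.7)] back [([0.0639, -0.06], -0.37), ([0.0592, -0.06], 0.21)]
 base x -0.04 front [([-0.0413, -0.04], 0.42), ([-0.0445, -0.04], 0.36)] back [([0
[... 1253 characters left out ...]
0.24)]  -y [([0.055, -0.0993], 2.75), ([0.055, -0.1172], -1.36)]
 base x -0.06 front [([-0.0649, -0.06], 2.04), ([-0.0682, -0.06], 0.5)] back [([0.0637, -0.06], -1.32), ([0.0703, -0.06], 0.73)]
 base x -0.04 front [([-0.0415, -0.04], 1.14), ([-0.0448, -0.04], 0.78)] back [([0.0639, -0.04], -1.37), ([0.0426, -0.04], 1.06)]
 base x 0.05 front [([-0.0544, 0.05], 2.4), ([-0.0864, 0.05], -1.36)] back [([0.0643, 0.05], -1.68), ([0.0711, 0.05], 0.77)]
 base x 0.07 front [([-0.0627, 0.07], 0.23), ([-0.0785, 0.07], -0.22)] back [([0.0644, 0.07], -1.47), ([0.0705, 0.07], 0.63)]
 base x 0.09 front [([-0.087, 0.09], -0.95), ([-0.0814, 0.09], -0.94)] back [([0.0642, 0.09], -1.41), ([0.0682, 0.09], 0.27)]
```

>>> servo_tool(rows=[[0.5,0,0,0],[0.8,0,0,0],[0.8,0,0,0],[0.7,0,0,0],[0.4,0,0,0],[0.1,0,0,0],[0,0,0,0]])

```text
t: 9.15
eef_pos: [0.5774, -0.0449, 0.0372]
eef_rot: [-180.0, 0.0, 98.9]
ft_force: [0.5, -0.5, -4.7]
gripper_width: 0.691
```

>>> servo_tool(rows=[[0.06,0,0,0],[0,0,0,0]])

```text
t: 9.4
eef_pos: [0.5772, -0.0436, 0.0373]
eef_rot: [-180.0, 0.0, 98.9]
ft_force: [-0.1, -0.1, -3.7]
gripper_width: 0.692
```

>>> servo_tool(rows=[[0.06,0,0,0],[0,0,0,0]])

```text
t: 9.65
eef_pos: [0.577, -0.0424, 0.0373]
eef_rot: [-180.0, 0.0, 98.9]
ft_force: [-0.8, -0.5, -5.0]
gripper_width: 0.697
```

>>> servo_tool(rows=[[0,0,0.1,0],[0,0,0.05,0],[0,0,0,0]])

```text
t: 10.02
eef_pos: [0.577, -0.0423, 0.0342]
eef_rot: [-180.0, 0.0, 98.9]
ft_force: [-0.1, -1.9, -4.7]
gripper_width: 0.69
```

>>> servo_tool(rows=[[0,0,0.03,0],[0,0,0,0]])

```text
t: 10.28
eef_pos: [0.577, -0.0424, 0.034]
eef_rot: [180.0, 0.0, 98.9]
ft_force: [-1.1, -2.8, 0.7]
gripper_width: 0.69
```

>>> servo_tool(rows=[[0,0,0,0],[0,0,0,0],[0,0,0,0],[0,0,0,0],[0,0,0,0]], hand=1)

```text
t: 10.9
eef_pos: [0.5773, -0.0422, 0.0338]
eef_rot: [180.0, 0.0, 98.9]
ft_force: [-0.4, -3.0, 1.9]
gripper_width: 0.999
```

>>> servo_tool(rows=[[-0.3,0,0,0],[-0.9,0,0,0],[-0.9,0,0,0],[-0.9,0,0,0],[-0.9,0,0,0],[-0.75,0,0,0],[0,0,0,1],[0,0,0,1],[0,0,0,1],[0,0,0,1],[0,0,0,1],[0,0,0,1]])

```text
t: 12.4
eef_pos: [0.5915, -0.1342, 0.0337]
eef_rot: [-180.0, -0.0, 38.6]
ft_force: [-0.4, -0.1, -1.4]
gripper_width: 0.997
```

>>> servo_tool(rows=[[0,0,0.2,1],[0,0,0.3,1],[0,0,0.3,1],[0,0,0,0]])

```text
t: 12.9
eef_pos: [0.5911, -0.1339, 0.0172]
eef_rot: [-180.0, 0.1, 9.0]
ft_force: [-0.3, -0.5, 0.2]
gripper_width: 0.996
```

Run:
```python
from h import *
s=Cam("scene"); s.crop(190,150,120,120,5,"pics/rel.png"); t=Cam("top")
from prof import *
print(bot.read_state()["eef_pos"],bot.read_state()["eef_rot"])
for n,c in(("top",t),("scene",s)):
    for sx in(-.065,-.055): print(n,"lat",prof(c,(sx,-.05),(sx,.05),.071,spread=(.006,0))[:3])
    for sy in(-.02,.02): print(n,"front",prof(c,(-.1,sy),(-.04,sy),.071,spread=(0,.008))[:3])
```

```text
[ 0.5914815  -0.13401779  0.01775315] [-1.79997424e+02  1.91907913e-03  9.11942164e+00]
top lat [([-0.065, -0.0294], 0.89), ([-0.065, -0.0475], -0.59), ([-0.065, 0.0312], -0.58)]
top lat [([-0.055, -0.0452], -1.74), ([-0.055, 0.036], 1.36), ([-0.055, -0.0279], 0.92)]
top front [([-0.0734, -0.02], 0.6), ([-0.0498, -0.02], -0.48), ([-0.0696, -0.02], 0.28)]
top front [([-0.0743, 0.02], 0.61), ([-0.0418, 0.02], -0.45), ([-0.0457, 0.02], -0.41)]
scene lat [([-0.065, -0.0167], 3.0), ([-0.065, 0.0475], -1.8), ([-0.065, -0.0377], -1.73)]
scene lat [([-0.055, -0.0089], -4.34), ([-0.055, 0.041], -3.35), ([-0.055, -0.0174], 3.1)]
scene front [([-0.0958, -0.02], 4.62), ([-0.0764, -0.02], -1.74), ([-0.0836, -0.02], -1.51)]
scene front [([-0.0971, 0.02], 4.72), ([-0.0789, 0.02], -1.7), ([-0.0415, 0.02], 0.98)]
```

View pics/rel.png

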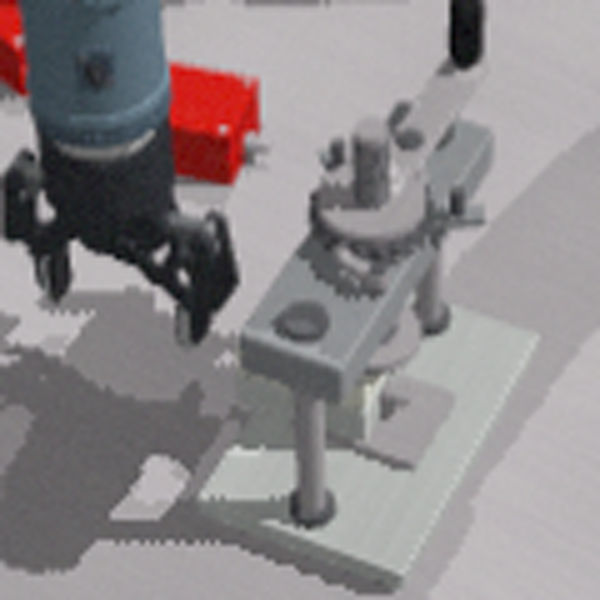

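The cell is released on the front of the plate, seen under the crosshead at about (300,410), and it sits flat. Next I'll push it in by its port with the back of the open finger.

>>> servo_tool(rows=[[0,-0.4,0,0.01],[0,-0.3,0,0],[0,0,0,0]])

```text
t: 13.38
eef_pos: [0.5892, -0.1189, 0.0178]
eef_rot: [-180.0, -0.0, 8.9]
ft_force: [-1.1, 0.3, -0.3]
gripper_width: 1.001
```

>>> servo_tool(rows=[[0,-0.1,0,0],[0,-0.1,0,0]])

```text
t: 13.62
eef_pos: [0.5885, -0.1163, 0.0177]
eef_rot: [180.0, 0.0, 8.8]
ft_force: [-0.9, 0.6, -0.2]
gripper_width: 1.0
```

>>> servo_tool(rows=[[0,-0.1,0,0],[0,-0.1,0,0]])

```text
t: 13.88
eef_pos: [0.5881, -0.1132, 0.0178]
eef_rot: [179.9, -0.0, 8.8]
ft_force: [-0.5, -2.8, -0.3]
gripper_width: 1.001
```

>>> servo_tool(rows=[[0,-0.1,0,0],[0,-0.1,0,0]])

```text
t: 14.12
eef_pos: [0.5874, -0.1085, 0.0177]
eef_rot: [180.0, -0.0, 8.8]
ft_force: [1.1, -2.6, 0.4]
gripper_width: 1.001
```

>>> servo_tool(rows=[[0,-0.2,0,0],[0,-0.2,0,0],[0,-0.2,0,0],[0,-0.2,0,0],[0,-0.2,0,0],[0,-0.15,0,0],[0,0,0,0]])

```text
t: 15.0
eef_pos: [0.5838, -0.0849, 0.0177]
eef_rot: [-180.0, 0.0, 8.8]
ft_force: [-0.6, -1.5, -0.3]
gripper_width: 0.999
```

Run:
```python
from prof import *
s=Cam("scene"); t=Cam("top"); s.crop(215,190,100,90,7,"pics/push.png")
st=bot.read_state(); p=st["eef_pos"][:2]-C; print("tool f",p@ux,p@uy,st["eef_rot"],st["ft_force"])
for n,c in(("top",t),("scene",s)):
    for sy in(-.022,-.01,.01,.022):
      print(n,sy,"front",prof(c,(-.08,sy),(-.035,sy),.071,spread=(0,.006))[:3])
for n,c in(("top",t),("scene",s)):
    for sy in(-.02,.02): print(n,"back",prof(c,(.02,sy),(.06,sy),.071,spread=(0,.008))[:3])
```

```text
tool f -0.11518623463576753 0.0010957696009409818 [-1.79961317e+02  1.20983348e-02  8.81666785e+00] [-0.0434528  -0.74342571 -0.29503603]
top -0.022 front [([-0.0361, -0.022], -0.39), ([-0.0414, -0.022], 0.35), ([-0.0453, -0.022], 0.22)]
top -0.01 front [([-0.043, -0.01], 0.78), ([-0.0402, -0.01], 0.48), ([-0.0459, -0.01], 0.29)]
top 0.01 front [([-0.0414, 0.01], 0.85), ([-0.0444, 0.01], 0.66), ([-0.0612, 0.01], 0.33)]
top 0.022 front [([-0.0633, 0.022], 0.6), ([-0.0662, 0.022], 0.46), ([-0.0415, 0.022], -0.32)]
scene -0.022 front [([-0.0754, -0.022], -1.65), ([-0.0789, -0.022], 0.35), ([-0.071, -0.022], 0.3)]
scene -0.01 front [([-0.0789, -0.01], -1.43), ([-0.0602, -0.01], -0.74), ([-0.0429, -0.01], 0.72)]
scene 0.01 front [([-0.0639, 0.01], -1.22), ([-0.0786, 0.01], -1.13), ([-0.0756, 0.01], 0.6)]
scene 0.022 front [([-0.0773, 0.022], 2.94), ([-0.0412, 0.022], 0.83), ([-0.0745, 0.022], 0.59)]
top back [([0.0343, -0.02], 0.55), ([0.0368, -0.02], 0.21), ([0.03, -0.02], -0.1)]
top back [([0.0564, 0.02], 0.41), ([0.0294, 0.02], 0.29), ([0.0537, 0.02], 0.27)]
scene back [([0.0439, -0.02], -1.54), ([0.0343, -0.02], 0.98), ([0.0282, -0.02], -0.71)]
scene back [([0.021, 0.02], 1.0), ([0.0358, 0.02], -0.78), ([0.0324, 0.02], 0.54)]
```

View pics/push.png

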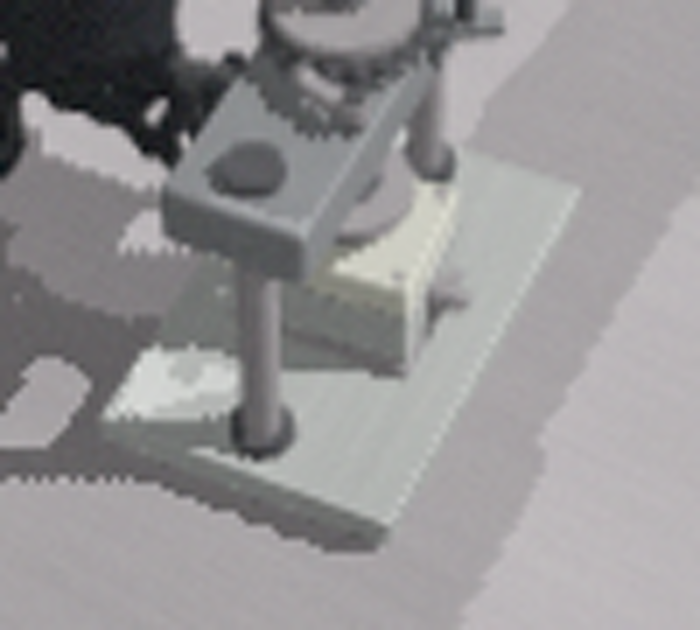

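The back part of the cell is visible behind the crosshead. Its top back edge runs from about (412,290) to (456,200), the bottom corner is near (405,373), and the base corner is near (385,525).

Run:
```python
from prof import *
s=Cam("scene")
def f(px,z):
    w=s.at((np.array(px,float)+.5)/7-.5+[215,190],z)[:,:2]-C; return np.round(np.c_[w@ux,w@uy],4).tolist()
print("top back edge",f([[412,290],[434,245],[456,200]],.071)); print("top side edge",f([[330,276],[370,283]],.071))
print("bottom corner",f([[405,373]],.026)); print("base corners",f([[385,525],[578,190],[105,425]],.02))
for sy in(-.025,-.02,-.015,-.01,0,.01,.02): print(sy,prof(s,(.025,sy),(.06,sy),.071,spread=(0,.004))[:2])
for sx in (.02,.025,.03,.034): print(sx,prof(s,(sx,-.045),(sx,-.015),.071,spread=(.004,0))[:2], "bottom", prof(s,(sx,-.045),(sx,-.015),.026,spread=(.004,0))[:2])
```

```text
top back edge [[0.0386, -0.024], [0.037, 0.0015], [0.0353, 0.0276]]
top side edge [[0.0059, -0.031], [0.0219, -0.0276]]
bottom corner [[0.039, -0.0304]]
base corners [[0.0615, -0.0996], [0.0633, 0.0974], [-0.062, -0.1016]]
-0.025 [([0.0447, -0.025], -1.8), ([0.0358, -0.025], 0.98)]
-0.02 [([0.0438, -0.02], -1.45), ([0.0342, -0.02], 1.06)]
-0.015 [([0.0432, -0.015], -0.94), ([0.0378, -0.015], -0.59)]
-0.01 [([0.0421, -0.01], -0.96), ([0.0539, -0.01], 0.53)]
0 [([0.0419, 0.0], -0.78), ([0.037, 0.0], -0.49)]
0.01 [([0.0414, 0.01], -0.69), ([0.0366, 0.01], -0.57)]
0.02 [([0.0359, 0.02], -0.73), ([0.0323, 0.02], 0.39)]
0.02 [([0.02, -0.0273], 1.1), ([0.02, -0.0255], 0.8)] bottom [([0.02, -0.0375], -1.26), ([0.02, -0.0394], -0.97)]
0.025 [([0.025, -0.0267], 1.07), ([0.025, -0.0287], 0.77)] bottom [([0.025, -0.0366], -1.52), ([0.025, -0.0347], -0.97)]
0.03 [([0.03, -0.0275], 0.98), ([0.03, -0.0256], 0.74)] bottom [([0.03, -0.0372], -1.35), ([0.03, -0.0353], -1.0)]
0.034 [([0.034, -0.0267], 0.85), ([0.034, -0.0248], 0.64)] bottom [([0.034, -0.0348], -1.36), ([0.034, -0.0368], -1.07)]
```

>>> servo_tool(rows=[[0,-0.1,0,0.01],[0,-0.03,0,0],[0,0,0,0]])

```text
t: 15.52
eef_pos: [0.5835, -0.0833, 0.0177]
eef_rot: [180.0, -0.0, 8.7]
ft_force: [0.9, -2.5, 0.8]
gripper_width: 1.002
```

>>> servo_tool(rows=[[0,0.5,0,0],[0,1,0,0],[0,1,0,0],[0,1,0,0],[0,1,0,0],[0,0,0,0]])

```text
t: 16.27
eef_pos: [0.5969, -0.175, 0.0177]
eef_rot: [179.9, -0.0, 8.5]
ft_force: [-1.2, 0.4, 0.6]
gripper_width: 1.001
```

Run:
```python
from prof import *
s=Cam("scene"); t=Cam("top"); np.save("s.npy",s.im); np.save("t.npy",t.im)
a=cv2.resize(s.im[205:250,235:290,::-1],None,fx=8,fy=8,interpolation=cv2.INTER_LANCZOS4)
b=cv2.resize(t.im[165:225,240:285,::-1],None,fx=8,fy=8,interpolation=cv2.INTER_LANCZOS4)
a=cv2.copyMakeBorder(a,0,480-360,0,0,cv2.BORDER_CONSTANT)
b=cv2.convertScaleAbs(b,alpha=1.6); cv2.imwrite("pics/z.png",cv2.hconcat([a,b])); print(a.shape,b.shape)
```

```text
(480, 440, 3) (480, 360, 3)
```

View pics/z.png

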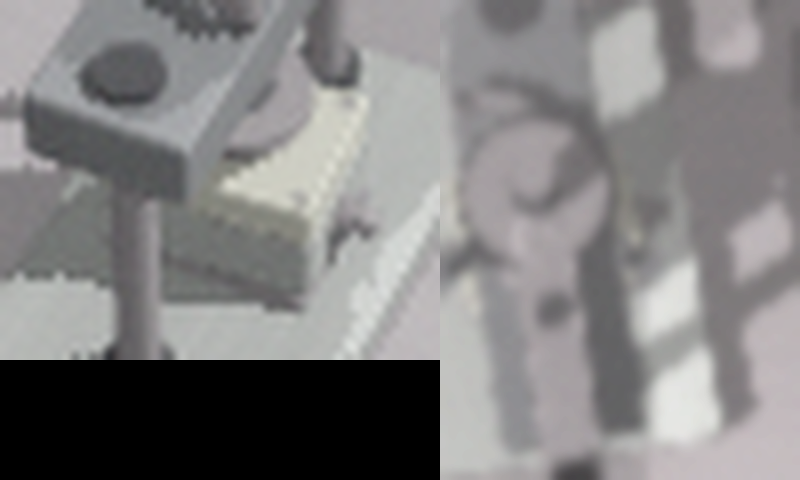

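Left half (scene): the cell's top back corner is at about (320,222), its back edge runs up to (365,98), and the lower corner is at (303,305). In the right half (top view) only a sliver of the cell shows, at (625,200). I'll turn these into frame coordinates with subpixel edges.

Run:
```python
from prof import *
s=Cam("scene"); t=Cam("top")
def f(px,z):
    w=s.at((np.array(px,float)+.5)/8-.5+[235,205],z)[:,:2]-C; return np.round(np.c_[w@ux,w@uy],4).tolist()
print("back top",f([[322,222],[344,160],[365,98]],.071)); print("side top",f([[222,184],[270,204],[312,222]],.071)); print("bottom",f([[303,306]],.026),f([[303,306]],.02))
# subpixel: R-B (cream) profile for each row across back edge
im=s.im.astype(np.float32); 
import sys
np.set_printoptions(linewidth=200)
print("R-B"); 
for v in range(216,236,2): print(v,(im[v,262:284,0]-im[v,262:284,2]).astype(int), )
print("gray")
for v in range(216,236,2): print(v,im[v,262:284].mean(1).astype(int))
P=[W(.04,-.03,.071),W(.04,.03,.071),W(.04,-.03,.026),W(-.04,-.03,.071)]
print("expected px",s.px(P).round(1).tolist())
```

```text
back top [[0.0441, -0.0268], [0.0395, 0.0027], [0.0345, 0.0329]]
side top [[0.0051, -0.0255], [0.0243, -0.0268], [0.0409, -0.0282]]
bottom [[0.0389, -0.0303]] [[0.037, -0.0258]]
R-B
216 [-4 -4 -1 -5 -5 -4 -3 -1  2  0  2  3  7 10  9  8  7  2 -2 -1  1 -2]
218 [-2 -4 -4 -3 -5  0  1  1  2  1  0  2  9 10  9 10  6  9  9  0  0  0]
220 [-3 -3 -4  2  4  2  1  2  2  2  4  6 11 11 10 11 10 10  7  0  0 -1]
222 [-3 -2  3  1  1  2  0  3  1  7  9 10 11 11 10  9 10  9  3  0  0  1]
224 [-1  0 -1  1  4  4  7 10 11  9  9 10 11 10 11 11 10  4  0  0 -1  1]
226 [ 8  7  9 10 10 11 11 10 11 11 11  9  9  9 11  9  4 -2  0  0  0 -1]
228 [11 10 12 11 11 10 10 10 10 10  9 10 10 10  9  4  0  1  1 -1  1  1]
230 [10  7  9  8 11 10 10 11 10 10  6 11 11  9  4  3  2  1  0 -1 -1  0]
232 [ 5  7  8  8  9 10  9  9  7  8  7 10  8  2  1  0  3  1  1  1  1 -1]
234 [-2 -2 -1  0  3  3  3  7  6  9  8  7  3 -2 -1  0 -2  0  2 -1  1  1]
gray
216 [176 152 138 135 133 122 110 146 162 164 163 166 185 187 186 162 162 176 182 182 182 179]
218 [145 138 137 132 118 129 158 160 163 164 161 166 190 202 200 192 181 191 209 181 179 182]
220 [142 135 137 161 163 161 161 162 163 165 156 179 203 202 204 202 202 208 191 181 182 182]
222 [139 143 160 159 158 158 153 137 146 172 198 202 201 201 202 201 209 194 188 180 182 184]
224 [126  89  90  97 105 124 146 194 196 202 201 201 201 200 202 210 194 193 175 183 183 183]
226 [130 131 141 191 192 203 201 203 202 201 202 201 202 201 209 192 193 174 178 184 181 181]
228 [162 199 205 201 201 201 201 202 202 200 195 200 200 211 191 191 175 175 170 180 182 180]
230 [131 130 130 139 152 157 168 185 202 196 172 189 211 192 189 151 161 158 164 180 182 182]
232 [108 125 137 128 132 129 129 131 129 131 142 167 191 192 157 129 137 127 149 172 176 182]
234 [114 116 111 114 117 119 111 110 126 127 131 154 190 167 111  99 129 167 120 143 173 184]
expected px [[273.0, 232.6], [281.6, 218.1], [272.8, 242.9], [247.2, 223.6]]
```

The views disagree on yaw: the scene view suggests about 3° and the top view about 0. I'll square the cell mechanically by pressing the front face left and right of the port to the same depth.

>>> servo_tool(rows=[[-0.6,0,0,-0.04],[-0.47,-0.5,0,0],[0,-1,0,0],[0,-1,0,0],[0,-1,0,0],[0,-1,0,0],[0,-0.5,0,0],[0,-0.2,0,0],[0,0,0,0]])

```text
t: 17.6
eef_pos: [0.5596, -0.0746, 0.018]
eef_rot: [179.9, -0.0, 9.0]
ft_force: [-0.7, -3.8, 1.8]
gripper_width: 1.0
```

>>> servo_tool(rows=[[0,-0.05,0,0],[0,0,0,0]])

```text
t: 17.85
eef_pos: [0.5596, -0.0745, 0.018]
eef_rot: [179.8, -0.0, 8.9]
ft_force: [0.3, -6.9, 1.8]
gripper_width: 1.005
```

>>> servo_tool(rows=[[0,-0.05,0,0],[0,0,0,0]])

```text
t: 18.1
eef_pos: [0.5595, -0.0745, 0.0181]
eef_rot: [179.8, -0.0, 8.9]
ft_force: [0.5, -8.4, 2.7]
gripper_width: 1.003
```

>>> servo_tool(rows=[[0,-0.05,0,0],[0,0,0,0]])

```text
t: 18.35
eef_pos: [0.5595, -0.0744, 0.0181]
eef_rot: [179.7, -0.0, 8.9]
ft_force: [0.6, -10.4, 0.7]
gripper_width: 0.999
```

Run:
```python
from prof import *
st=bot.read_state(); p=st["eef_pos"][:2]-C; print("tool f",p@ux,p@uy,st["eef_rot"],st["ft_force"],st["moment"])
```

```text
tool f -0.10100719401396228 0.023457229020484714 [ 1.79720923e+02 -4.46114877e-02  8.85875984e+00] [  0.55367039 -10.43330795   0.68128678] [-1.66979823 -0.03526709  0.01978464]
```

Something rigid stopped the finger about 4 mm short of the expected face position, possibly the plate edge under a low finger tip. I'll back off, raise 10 mm and retry.

>>> servo_tool(rows=[[0,0.4,0,0],[0,0,-0.5,0],[0,-0.25,0,0],[0,0,0,0]])

```text
t: 18.85
eef_pos: [0.5607, -0.0739, 0.0287]
eef_rot: [179.9, -0.1, 9.0]
ft_force: [1.8, -6.4, 2.9]
gripper_width: 1.0
```

>>> servo_tool(rows=[[0,-0.05,0,0],[0,0,0,0]])

```text
t: 19.1
eef_pos: [0.5606, -0.0738, 0.0286]
eef_rot: [179.8, -0.2, 9.0]
ft_force: [2.1, -8.6, 2.8]
gripper_width: 0.999
```

>>> servo_tool(rows=[[0,-0.05,0,0],[0,0,0,0]])

```text
t: 19.35
eef_pos: [0.5606, -0.0738, 0.0287]
eef_rot: [179.8, -0.2, 8.9]
ft_force: [1.3, -10.5, 2.8]
gripper_width: 1.002
```

Run:
```python
from prof import *
st=bot.read_state(); p=st["eef_pos"][:2]-C; print("tool f",p@ux,p@uy,st["eef_rot"],st["ft_force"],st["moment"])
```

```text
tool f -0.10058121753382278 0.022216569164056944 [ 1.79764718e+02 -1.67153872e-01  8.93697886e+00] [  1.33162963 -10.53785268   2.80941124] [-1.43587364 -0.2493503  -0.09456031]
```

Still rigid. To tell whether it is the cell or the gripper touching the crosshead, I'll probe at y = +50 mm, where no cell stands.

>>> servo_tool(rows=[[0,0.5,0,0],[-0.7,0,0.25,0],[-0.7,0,0.25,0],[0,-0.25,0,0],[0,0,0,0]])

```text
t: 19.98
eef_pos: [0.5324, -0.0788, 0.0177]
eef_rot: [-180.0, -0.0, 9.2]
ft_force: [0.4, 0.4, -0.3]
gripper_width: 0.998
```

>>> servo_tool(rows=[[0,-0.1,0,0],[0,-0.05,0,0],[0,0,0,0]])

```text
t: 20.35
eef_pos: [0.532, -0.0768, 0.0177]
eef_rot: [180.0, -0.0, 9.1]
ft_force: [0.1, 0.5, 0.3]
gripper_width: 1.0
```

>>> servo_tool(rows=[[0,-0.1,0,0],[0,0,0,0]])

```text
t: 20.6
eef_pos: [0.5315, -0.0748, 0.0177]
eef_rot: [-180.0, 0.0, 9.1]
ft_force: [0.6, -0.4, 0.3]
gripper_width: 0.995
```

Run:
```python
from prof import *
st=bot.read_state(); p=st["eef_pos"][:2]-C; print("tool f",p@ux,p@uy,st["eef_rot"],st["ft_force"],st["moment"])
```

```text
tool f -0.09705477955424421 0.05112116330293852 [-1.79992416e+02  2.04553519e-03  9.10853888e+00] [ 0.63505354 -0.39536387  0.28290147] [-0.00571166  0.00372836 -0.02328715]
```

>>> servo_tool(rows=[[0,1,0,0.02],[0,0.5,0,0],[0.8,0,0,0],[0.9,0,0,0],[0.8,0,0,0],[0,-0.4,0,0],[0,-0.2,0,0],[0,0,0,0]])

```text
t: 21.6
eef_pos: [0.5828, -0.0847, 0.0176]
eef_rot: [-180.0, 0.1, 8.9]
ft_force: [-0.5, -0.0, 0.0]
gripper_width: 0.998
```

>>> servo_tool(rows=[[0,-0.05,0,0],[0,0,0,0]])

```text
t: 21.85
eef_pos: [0.5835, -0.0843, 0.0177]
eef_rot: [180.0, 0.0, 8.9]
ft_force: [0.4, 0.2, 0.3]
gripper_width: 1.002
```

>>> servo_tool(rows=[[0,-0.05,0,0],[0,0,0,0]])

```text
t: 22.1
eef_pos: [0.5834, -0.083, 0.0177]
eef_rot: [-180.0, 0.0, 8.9]
ft_force: [0.3, 0.5, -0.4]
gripper_width: 1.0
```

>>> servo_tool(rows=[[0,-0.05,0,0],[0,0,0,0]])

```text
t: 22.35
eef_pos: [0.5833, -0.082, 0.0177]
eef_rot: [-180.0, 0.0, 8.9]
ft_force: [0.0, -0.4, 0.7]
gripper_width: 0.998
```

Run:
```python
from prof import *
st=bot.read_state(); p=st["eef_pos"][:2]-C; print("tool f",p@ux,p@uy,st["eef_rot"],st["ft_force"],st["moment"])
s=Cam("scene"); im=s.im.astype(int).mean(2)
for v in range(216,236,2): print(v,im[v,262:284].astype(int))
t=Cam("top"); q=t.px([W(-.055,0,.19),W(-.04,-.03,.071),W(-.04,.03,.071)]); print(q)
```

```text
tool f -0.11213174276093137 0.001096752245155902 [-1.79993849e+02  4.31487327e-03  8.90264040e+00] [ 0.01851418 -0.39884065  0.71053611] [-0.00320921  0.03786193  0.01030684]
216 [162 148 137 137 135 122 109 144 162 164 165 166 180 187 156 109 129 172
 182 183 183 180]
218 [143 140 137 132 116 129 157 163 164 162 165 166 190 203 202 200 182 171
 195 206 179 183]
220 [141 136 139 158 164 162 163 163 164 165 155 178 203 203 202 202 198 199
 211 188 181 184]
222 [136 143 161 161 159 156 151 137 145 172 198 200 201 202 203 203 201 208
 191 187 182 182]
224 [126  93  92  95 104 126 146 194 197 201 202 202 202 202 200 200 209 192
 193 183 183 182]
226 [129 128 141 189 191 201 200 203 202 201 201 202 201 202 201 207 194 193
 175 179 183 179]
228 [188 202 200 202 202 202 202 202 200 201 201 201 201 201 205 193 194 173
 175 180 179 182]
230 [129 130 140 151 156 175 197 203 203 182 168 181 200 194 194 189 166 163
 168 179 181 181]
232 [127 130 127 129 130 130 127 130 137 147 149 173 199 192 188 137 145 153
 143 165 172 179]
234 [112 110 114 118 109 122 127 136 128 129 131 144 196 189 170 102 114 119
 125 124 141 176]
[[268.01942626 185.36034658]
 [262.05167312 181.95486402]
 [264.83992828 198.7919913 ]]
```

>>> servo_tool(rows=[[0,0.7,0,0],[0,1,0,0],[0,1,0,0],[0,1,0,0],[0,0.5,0,0],[0,0,0,0]])

```text
t: 23.2
eef_pos: [0.5962, -0.1662, 0.0176]
eef_rot: [180.0, 0.0, 8.8]
ft_force: [-0.5, -0.1, -0.9]
gripper_width: 0.999
```

```bash
cat > meas.py <<'E'
from prof import *
np.set_printoptions(linewidth=220)
s=Cam("scene"); g=np.mean([Cam("scene").im.astype(float).mean(2) for _ in range(3)],0)
pts=[]
for v in range(218,230):
    u0=int(round(281-(v-218)*.5)); x=np.arange(u0-2,u0+3); w=np.clip(g[v,x]-196,0,None); 
    if w.max()>5 : pts.append((float((x*w).sum()/w.sum()),v)) 
def fr(c,pts,z): w=c.at(pts,z)[:,:2]-C; return np.c_[w@ux,w@uy]
F=fr(s,pts,.071); k=np.polyfit(F[:,1],F[:,0],1); print("scene back edge: yaw",-np.degrees(k[0]),"x at y=0",k[1]); print(F.round(4)[:, :].tolist())
t=Cam("top"); im=np.mean([Cam("top").im.astype(float) for _ in range(3)],0); rb=im[...,0]-im[...,2]
for v in range(178,204,2): print(v,"R-B",rb[v,254:276].round().astype(int),"g",im[v,254:276].mean(1).astype(int))
E
python3 meas.py
```

```text
scene back edge: yaw 1.663711735196351 x at y=0 0.03806969790608314
[[0.0383, 0.0296], [0.0373, 0.0249], [0.0377, 0.0209], [0.0369, 0.0163], [0.0376, 0.0124], [0.0368, 0.0079], [0.0379, 0.0042], [0.038, 0.0002], [0.0382, -0.0038], [0.0372, -0.0084], [0.0387, -0.0118], [0.04, -0.0153]]
178 R-B [0 0 0 0 0 1 1 2 1 1 0 1 1 1 1 2 2 2 2 1 2 1] g [ 65  66  67  67  71  86 105 111 111 108  97  85  82  82  86  81  78  78  77  77  78  78]
180 R-B [2 1 1 0 0 0 1 1 0 1 1 0 0 0 1 1 1 2 2 2 2 2] g [82 78 70 63 63 68 78 81 82 81 79 78 78 82 87 80 78 78 78 78 78 78]
182 R-B [3 1 2 1 1 1 1 1 1 1 1 1 0 0 1 1 1 1 1 1 1 1] g [99 95 82 69 64 63 68 75 77 78 78 78 78 82 87 81 78 78 77 78 78 78]
184 R-B [1 1 1 1 2 1 2 3 3 1 1 1 1 1 1 1 2 2 2 2 2 2] g [87 77 71 70 69 65 65 74 76 77 78 78 78 82 90 89 82 78 78 78 78 78]
186 R-B [2 1 1 1 1 2 1 2 4 1 0 1 1 1 1 1 2 2 2 1 1 2] g [82 73 71 70 72 76 76 71 76 78 78 78 78 83 91 90 80 77 78 78 78 78]
188 R-B [1 1 1 2 2 3 2 2 3 2 1 0 1 1 1 1 2 2 2 1 1 1] g [71 70 73 79 90 97 92 75 74 75 77 78 81 88 93 90 81 78 77 78 77 77]
190 R-B [1 1 2 2 2 2 2 2 3 2 2 1 1 1 1 1 1 2 2 2
[... 361 characters left out ...]
 95  92  82  78  78  78  84]
196 R-B [ 2  2  2  1  0  0  0 -1  0 -1  0  0  0  1  1  1  1  1  1  1  2  2] g [102 101  94  76  64  62  63  69  76  72  69  77  85  93  98 102 104 101  85  78  77  79]
198 R-B [ 2  2  2  1  0  0 -1 -1  0  1  1 -1 -1 -1  1  2  1  1  1  2  2  2] g [101 102  98  73  62  62  63  66  76  83  82  83  88  97 114 131 136 127  93  77  76  77]
200 R-B [ 2  2  1  1  0 -1 -1 -1  1  2  2  1  0  1  1  2  1  1  1  1  2  2] g [ 97  98  92  72  62  62  62  63  71  86  94  98 107 121 134 138 138 129  95  77  76  77]
202 R-B [ 0  0  1  1  0  0 -1 -1  0  1  1  1  1  1  1  2  1  2  1  2  2  1] g [ 70  72  79  75  65  62  62  62  68  88 111 126 136 139 139 139 138 128 102  81  76  76]
```

>>> servo_tool(rows=[[0,-1,0,-0.01],[0,-1,0,0],[0,-1,0,0],[0,-0.8,0,0],[0,-0.3,0,0],[0,0,0,0]])

```text
t: 24.35
eef_pos: [0.5835, -0.0839, 0.0177]
eef_rot: [180.0, -0.0, 9.0]
ft_force: [0.8, -1.2, 0.8]
gripper_width: 1.0
```

>>> servo_tool(rows=[[0,-0.05,0,0],[0,0,0,0]])

```text
t: 24.6
eef_pos: [0.5833, -0.0839, 0.0177]
eef_rot: [180.0, 0.0, 8.9]
ft_force: [0.0, -0.3, -0.6]
gripper_width: 1.002
```

>>> servo_tool(rows=[[0,-0.05,0,0],[0,0,0,0]])

```text
t: 24.85
eef_pos: [0.5832, -0.0822, 0.0177]
eef_rot: [-180.0, 0.0, 9.0]
ft_force: [-0.7, 0.9, 0.2]
gripper_width: 0.998
```

```bash
python3 - <<'E'
from prof import *
st=bot.read_state(); p=st["eef_pos"][:2]-C; print("tool f",p@ux,p@uy,st["eef_rot"],st["ft_force"],st["moment"])
E
python3 meas.py | head -1
```

```text
tool f -0.112347464760732 0.001216001619115714 [-1.79998202e+02  8.10915213e-04  8.98872214e+00] [-0.72783103  0.86645071  0.18549286] [ 0.03124552 -0.00909363 -0.00201549]
scene back edge: yaw 1.2570463454091334 x at y=0 0.03799979110324138
```

>>> servo_tool(rows=[[0,-0.05,0,0],[0,0,0,0]])

```text
t: 25.5
eef_pos: [0.5831, -0.0812, 0.0177]
eef_rot: [180.0, -0.0, 9.0]
ft_force: [-0.4, 0.2, 0.5]
gripper_width: 1.0
```

>>> servo_tool(rows=[[0,-0.05,0,0],[0,0,0,0]])

```text
t: 25.75
eef_pos: [0.583, -0.0808, 0.0177]
eef_rot: [180.0, -0.0, 9.0]
ft_force: [-0.4, -3.1, -1.1]
gripper_width: 0.999
```

```bash
python3 - <<'E'
from prof import *
st=bot.read_state(); p=st["eef_pos"][:2]-C; print("tool f",p@ux,p@uy,st["eef_rot"],st["ft_force"],st["moment"])
E
python3 meas.py | head -1
```

```text
tool f -0.11090182918448158 0.0012029814360080475 [ 1.79957984e+02 -1.09732137e-02  8.97197242e+00] [-0.40626918 -3.12123458 -1.10540947] [-0.40587638 -0.08929058 -0.00830014]
scene back edge: yaw 0.9891636626853512 x at y=0 0.03794922949985849
```

>>> servo_tool(rows=[[0,-0.05,0,0],[0,0,0,0]])

```text
t: 26.4
eef_pos: [0.5827, -0.0789, 0.0177]
eef_rot: [-180.0, -0.0, 9.0]
ft_force: [0.7, -2.2, -0.6]
gripper_width: 1.004
```

```bash
python3 - <<'E'
from prof import *
for i in range(2):
    st=bot.read_state(); p=st["eef_pos"][:2]-C; print("tool f",p@ux,p@uy,st["ft_force"],st["moment"]); Cam("top")
E
python3 meas.py | head -1
```

```text
tool f -0.10904403187287862 0.0011495613118960703 [ 0.74485713 -2.2077714  -0.56343033] [-0.50715923 -0.11205112  0.03323705]
tool f -0.10910232752204235 0.00119063767526567 [-0.01261405 -2.15049901 -0.22402837] [-0.42711754 -0.06554611  0.00276546]
scene back edge: yaw 2.7438494833156133 x at y=0 0.03891584148960215
```

>>> servo_tool(rows=[[0,0.5,0,0],[0,1,0,0],[0,1,0,0],[0,1,0,0],[0,1,0,0],[0,0,0,0]])

```text
t: 27.65
eef_pos: [0.5967, -0.1711, 0.0177]
eef_rot: [179.9, -0.0, 8.8]
ft_force: [-0.8, 0.9, -0.3]
gripper_width: 0.998
```

```bash
python3 meas.py
python3 - <<'E'
from prof import *
s=[Cam("scene") for _ in range(4)]; c=s[0]; c.im=np.mean([k.im for k in s],0).astype(np.uint8)
a=cv2.resize(c.im[205:250,235:290,::-1],None,fx=14,fy=13,interpolation=cv2.INTER_NEAREST); cv2.imwrite("pics/last.png",a)
def pr(n,P): print(n,c.px(P).round(2).tolist())
pr("plate top back/-y corner, front -y, back +y",[W(.04,-.03,.026),W(-.04,-.03,.026),W(.04,.03,.026)])
pr("base back corners",[W(.065,-.1,.02),W(.065,.1,.02)])
E
```

```text
scene back edge: yaw 2.767135202626118 x at y=0 0.03892789237893023
[[0.0378, 0.0251], [0.038, 0.021], [0.0382, 0.0169], [0.0387, 0.013], [0.0384, 0.0086], [0.0374, 0.0041], [0.0398, 0.001], [0.0385, -0.0037], [0.0391, -0.0076], [0.039, -0.0117], [0.0408, -0.0149]]
178 R-B [0 0 0 0 0 1 2 1 1 1 1 1 1 1 1 1 2 2 1 2 1 2] g [ 65  66  67  67  71  85 106 111 111 108  98  86  81  77  76  78  78  78  78  78  78  78]
180 R-B [2 1 1 0 0 0 1 1 1 1 1 0 1 1 1 1 2 2 2 2 2 2] g [81 78 70 63 64 69 78 82 82 81 79 78 78 78 76 76 77 78 78 78 77 78]
182 R-B [2 2 1 1 1 0 1 1 1 1 1 1 0 1 1 1 2 1 2 1 1 1] g [100  95  82  70  64  63  69  76  77  78  78  78  78  78  78  78  78  78  77  78  78  78]
184 R-B [2 1 1 1 1 1 2 3 2 1 1 0 1 1 1 2 2 2 2 2 2 2] g [87 77 72 71 69 66 67 78 77 77 79 78 78 82 89 89 81 79 79 78 78 78]
186 R-B [1 2 1 1 2 2 1 2 1 1 0 0 1 1 2 1 2 2 2 1 1 2] g [83 73 71 71 72 76 76 68 68 75 78 78 78 83 91 91 80 78 78 78 78 78]
188 R-B [2 1 1 2 2 2 2 2 2 1 1 0 0 1 1 1 1 2 1 2 1 1] g [71 69 73 79 90 97 91 73 70 74 77 78 78 83 91 91 81 77 78 77 77 77]
190 R-B [1 2 2 2 3 2 2 2 2 1 1 1 1 1 1 1 1 2 1
[... 494 characters left out ...]
  63  69  77  72  67  74  85  93  98 102 104 101  85  78  78  79]
198 R-B [ 2  2  2  1  0 -1 -1 -1  1  1  1 -1 -1 -1  0  2  2  1  1  2  1  2] g [101 102  98  73  62  63  63  66  76  83  81  84  88  97 115 131 135 127  93  77  76  78]
200 R-B [2 2 1 0 0 0 0 0 1 3 3 1 0 1 1 2 1 2 1 1 2 1] g [ 97  97  92  73  62  62  63  63  71  86  93  96 106 122 135 138 138 129  95  77  76  77]
202 R-B [ 1  0  1  1 -1  0 -1 -1  0  0  1  1  1  2  2  2  1  1  1  2  1  2] g [ 70  73  79  76  66  62  62  63  69  87 109 122 135 139 139 138 137 129 102  81  77  76]
plate top back/-y corner, front -y, back +y [[272.82, 242.87], [247.64, 233.88], [281.2, 228.39]]
base back corners [[270.68, 265.12], [297.99, 216.32]]
```

View pics/last.png

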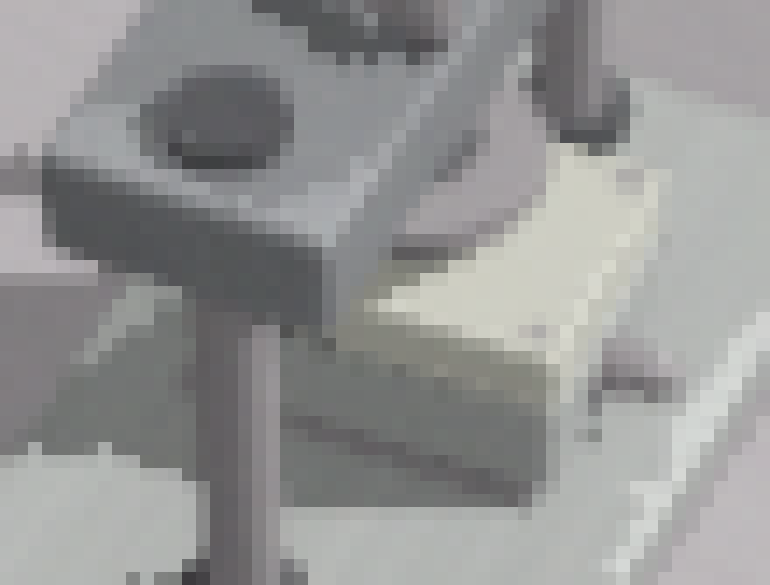

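The zoom shows the plate's back corner (dark band end, about (535,495)) where the calibration expects it. The cell's back vertical edge is at about (546,440), so the cell sits 1–2 mm too deep with a few degrees of counter-clockwise yaw. I'll nudge its front end from the -y side to square it.

>>> servo_tool(rows=[[1,0,0,-0.01],[1,-0.5,0,0],[0.75,-1,0,0],[0,-1,0,0],[0,-1,0,0],[0,-1,0,0],[0,-0.6,0,0],[0,-0.2,0,0],[0,0,0,0]])

```text
t: 29.38
eef_pos: [0.6344, -0.0552, 0.0177]
eef_rot: [180.0, -0.0, 9.1]
ft_force: [0.8, 0.6, 0.6]
gripper_width: 0.997
```

>>> servo_tool(rows=[[0,-0.2,0,0],[0,-0.2,0,0],[0,0,0,0]])

```text
t: 29.75
eef_pos: [0.633, -0.0464, 0.0176]
eef_rot: [-180.0, 0.0, 9.1]
ft_force: [-0.3, -0.1, -0.1]
gripper_width: 1.0
```

>>> servo_tool(rows=[[-0.2,0,0,0],[-0.15,0,0,0],[0,0,0,0]])

```text
t: 30.12
eef_pos: [0.6258, -0.0482, 0.0177]
eef_rot: [180.0, 0.0, 9.1]
ft_force: [-0.3, -0.1, -0.1]
gripper_width: 0.999
```

```bash
cat > tf.py <<'E'
from prof import *
st=bot.read_state(); p=st["eef_pos"][:2]-C; f=st["ft_force"]; print("tool f",round(p@ux,4),round(p@uy,4),"z",st["eef_pos"][2].round(4),"yaw",st["eef_rot"][2].round(2),"F frame",round(f[:2]@ux,1),round(f[:2]@uy,1),f[2].round(1),st["moment"].round(2),"t",st["t"])
E
python3 tf.py
```

```text
tool f -0.0854 -0.0461 z 0.0177 yaw 9.07 F frame -0.0 0.3 -0.1 [ 0.01 -0.09  0.01] t 30.125
```

>>> servo_tool(rows=[[-0.1,0,0,0],[-0.05,0,0,0],[0,0,0,0]])

```text
t: 30.5
eef_pos: [0.6231, -0.0484, 0.0177]
eef_rot: [-180.0, 0.0, 9.1]
ft_force: [-0.3, 1.2, 0.2]
gripper_width: 1.007
```

>>> servo_tool(rows=[[-0.05,0,0,0],[0,0,0,0]])

```text
t: 30.75
eef_pos: [0.6221, -0.0486, 0.0176]
eef_rot: [180.0, 0.0, 9.1]
ft_force: [0.2, -0.1, -1.0]
gripper_width: 1.002
```

>>> servo_tool(rows=[[-0.05,0,0,0],[0,0,0,0]])

```text
t: 31.0
eef_pos: [0.6211, -0.0487, 0.0177]
eef_rot: [-180.0, 0.0, 9.1]
ft_force: [0.1, -0.2, 0.1]
gripper_width: 1.0
```

```bash
python3 tf.py; python3 meas.py|head -1
```

```text
tool f -0.0852 -0.0414 z 0.0177 yaw 9.09 F frame -0.2 -0.1 0.1 [-0.03 -0.07  0.03] t 31.0
scene back edge: yaw 2.835961508300528 x at y=0 0.03896109771066977
```

>>> servo_tool(rows=[[-0.05,0,0,0],[0,0,0,0]])

```text
t: 31.65
eef_pos: [0.6205, -0.0489, 0.0178]
eef_rot: [180.0, -0.0, 9.1]
ft_force: [1.7, 0.5, -0.4]
gripper_width: 1.001
```

>>> servo_tool(rows=[[-0.05,0,0,0],[0,0,0,0]])

```text
t: 31.9
eef_pos: [0.6195, -0.0492, 0.0178]
eef_rot: [180.0, -0.0, 9.1]
ft_force: [1.6, -0.3, 0.5]
gripper_width: 1.001
```

>>> servo_tool(rows=[[-0.05,0,0,0],[0,0,0,0]])

```text
t: 32.15
eef_pos: [0.6184, -0.0492, 0.0178]
eef_rot: [180.0, -0.0, 9.1]
ft_force: [1.5, 0.0, 1.5]
gripper_width: 1.0
```

```bash
python3 tf.py; python3 meas.py|head -1
```

```text
tool f -0.0853 -0.0387 z 0.0178 yaw 9.09 F frame -0.2 -1.5 1.5 [-0.04 -0.32 -0.09] t 32.15
scene back edge: yaw 2.483933034058976 x at y=0 0.03916811705240397
```

```bash
cat > meas2.py <<'E'
from prof import *
# back edge: sum along candidate lines in frame coords at z=.071: bright ridge response over (x0,yaw)
s=Cam("scene"); g=np.mean([Cam("scene").im.astype(np.float32).mean(2) for _ in range(3)],0).astype(np.float32)
for v in range(217,236): 
    r=g[v,268:286]; print(v,r.astype(int),"ridge",268+int(r[2:].argmax())+2)
print("side edge cols:")
for u in range(262,276): print(u,g[222:250,u].astype(int))
E
python3 meas2.py
```

```text
217 [134 159 162 163 164 164 182 202 196 190 195 193 186 179 181 182 183 184] ridge 275
218 [157 163 163 164 161 168 190 202 202 203 202 179 175 201 191 182 184 183] ridge 277
219 [161 163 163 163 167 162 200 202 203 203 200 173 183 202 189 184 184 184] ridge 277
220 [161 163 164 166 156 178 202 203 203 203 202 196 200 212 190 184 184 184] ridge 281
221 [164 161 153 149 176 198 202 202 202 202 203 205 213 195 190 184 184 182] ridge 280
222 [151 139 146 172 198 202 202 203 203 203 203 202 208 191 185 182 183 181] ridge 280
223 [136 157 171 197 202 202 203 202 202 203 205 214 197 188 188 184 182 182] ridge 279
224 [146 195 197 203 202 202 203 203 203 202 203 209 193 190 182 183 182 182] ridge 279
225 [193 202 202 203 202 202 202 202 202 204 213 197 190 187 181 182 180 182] ridge 278
226 [202 202 202 202 202 202 203 202 204 212 195 194 193 178 179 180 181 182] ridge 277
227 [202 202 203 201 202 202 202 202 201 210 193 198 175 176 174 181 182 182] ridge 277
228 [202 202 202 202 202 202 202 204 213 198 193 194 174 175 177 182 182 182] ridge 276
229 [202 202 203 202 202 196 202 202 207 194
[... 1553 characters left out ...]
197 202 202 203 202 203 205 173 138 130 129 120 114 115 113 113
 112 105  97 108 174 182 183 181 179 179]
271 [172 197 203 203 202 201 202 202 200 194 150 129 129 128 118 112 113 114
 112 109  99 101 173 182 180 180 179 178]
272 [198 202 202 202 202 202 202 202 171 179 150 129 130 136 120 113 113 112
 113 113 104 119 160 177 180 180 179 179]
273 [202 202 202 202 202 202 202 196 174 189 174 147 140 139 170 137 125 125
 127 125 153 164 178 180 179 178 179 181]
274 [202 203 203 202 203 202 202 202 198 200 202 191 190 183 190 176 171 173
 172 174 178 180 180 179 181 181 183 182]
275 [203 202 203 202 202 202 204 202 208 194 192 193 197 189 174 172 169 168
 177 180 181 180 180 181 183 183 183 182]
```

The ridge slope is now 0.58 against 0.59 expected, so yaw is about 0. The cell sits about 1–2 mm too deep and +1 mm in y. I'll go over the frame to the back side and nudge the rear port.

>>> servo_tool(rows=[[0.3,0,0,0],[0,1,0,0.01],[0,1,0,0],[0,0.7,-0.6,0],[0,0.5,-1,0],[0,0,-1,0],[0,0,-1,0],[0,0,-1,0],[0,0,-1,0],[0,0,-1,0],[0,0,-1,0],[0,0,-1,0]])

```text
t: 34.25
eef_pos: [0.6342, -0.1115, 0.191]
eef_rot: [180.0, 0.0, 9.0]
ft_force: [0.2, 0.5, 0.3]
gripper_width: 1.0
```

>>> servo_tool(rows=[[0,0,-1,0],[0,0,-1,0],[0,0,-1,0],[-0.5,-0.5,-1,0],[-0.5,-1,-0.5,0],[-0.5,-1,0,0],[-0.8,-1,0,0],[0,-1,0,0],[0,-1,0,0],[0,-1,0,0],[0,-1,0,0],[0,-1,0,0]])

```text
t: 35.75
eef_pos: [0.5611, 0.0509, 0.2796]
eef_rot: [-180.0, 0.1, 9.1]
ft_force: [-0.0, -0.0, 0.7]
gripper_width: 1.003
```

```bash
python3 tf.py
python3 - <<'E'
from prof import *
t=Cam("top"); im=t.im.astype(int)
for v in range(182,196,2): print(v,"R-B",(im[v,256:270,0]-im[v,256:270,2]))
E
```

```text
tool f 0.0226 0.0024 z 0.2796 yaw 9.05 F frame -0.0 0.0 0.7 [-0.    0.01  0.03] t 35.75
182 R-B [-17 -18 -15  -6  -2  -2   0  -1  -2  -2  -2  -1   0   0]
184 R-B [-16 -18 -17  -8  -2  -1   0   0  -1  -1  -1  -1   0   1]
186 R-B [-13 -15 -16  -8  -1   0   1   1  -1  -1   0   0   0   1]
188 R-B [ -9 -11 -12  -6   0   1   2   0   1   1   1   1   1   1]
190 R-B [-8 -7 -9 -8 -2  1  3  1  0  0  1  1  0  0]
192 R-B [-8 -7 -7 -7 -3  1  4  3  1  2  1  0  0  1]
194 R-B [-8 -7 -8 -7 -6 -1  0  1  1  1  0  1  0  0]
```

>>> servo_tool(rows=[[0,-1,0,0],[0,-1,0,0],[0,-1,0,0],[0,-1,0,0],[0,-1,0,0],[0,-1,0,0],[0,-0.4,0.5,0],[0,0,1,0],[0,0,1,0],[0,0,1,0],[0,0,1,0],[0,0,1,0]])

```text
t: 37.3
eef_pos: [0.5418, 0.175, 0.1683]
eef_rot: [180.0, 0.0, 9.0]
ft_force: [-0.2, 0.2, 0.1]
gripper_width: 0.998
```

>>> servo_tool(rows=[[0,0,1,0],[0,0,1,0],[0,0,1,0],[0,0,1,0],[0,0,1,0],[0,0,1,0],[0,0,1,0],[0.05,0.6,0.6,0.01],[0,0.6,0,0],[0,0.25,0,0],[0,0,0,0]])

```text
t: 38.67
eef_pos: [0.5484, 0.1465, 0.0184]
eef_rot: [-180.0, -0.1, 8.8]
ft_force: [0.6, -0.2, 1.1]
gripper_width: 1.0
```

```bash
python3 tf.py
```

```text
tool f 0.1189 0.0002 z 0.0184 yaw 8.81 F frame -0.2 -0.6 1.1 [0.08 0.01 0.01] t 38.675
```

>>> servo_tool(rows=[[0,0.15,0,0],[0,0.05,0,0],[0,0,0,0]])

```text
t: 39.05
eef_pos: [0.5483, 0.1434, 0.0178]
eef_rot: [-180.0, -0.0, 8.9]
ft_force: [-0.3, 1.0, -0.6]
gripper_width: 1.0
```

>>> servo_tool(rows=[[0,0.05,0,0],[0,0,0,0]])

```text
t: 39.3
eef_pos: [0.5484, 0.1425, 0.0177]
eef_rot: [-180.0, 0.0, 8.9]
ft_force: [-0.1, 0.1, 0.3]
gripper_width: 0.999
```

>>> servo_tool(rows=[[0,0.05,0,0],[0,0,0,0]])

```text
t: 39.55
eef_pos: [0.5485, 0.142, 0.0177]
eef_rot: [-180.0, -0.0, 8.9]
ft_force: [0.7, 3.3, -0.5]
gripper_width: 0.999
```

```bash
python3 tf.py
```

```text
tool f 0.1145 0.0008 z 0.0177 yaw 8.93 F frame 3.2 -1.2 -0.5 [0.52 0.14 0.01] t 39.55
```

The contacts on the two ports give a centre of (0.1145 − 0.1091)/2 = +2.7 mm. I'll push it back about 2.5 mm.

>>> servo_tool(rows=[[0,0.06,0,0],[0,0.05,0,0],[0,0,0,0]])

```text
t: 39.92
eef_pos: [0.549, 0.139, 0.0177]
eef_rot: [180.0, -0.0, 8.9]
ft_force: [-0.6, 2.2, 0.0]
gripper_width: 1.004
```

```bash
python3 tf.py
```

```text
tool f 0.1114 0.0008 z 0.0177 yaw 8.88 F frame 2.3 0.3 0.0 [ 0.5   0.09 -0.01] t 39.925
```

>>> servo_tool(rows=[[0,-0.6,0,0],[0,-1,-0.3,0],[0,-0.5,-1,0],[0,0,-1,0],[0,0,-1,0],[0,0,-1,0],[0,0,-1,0],[0,0,-1,0],[0,0,-1,0],[0,0,-1,0],[0,0,-1,0],[0,0,-1,0]])

```text
t: 41.42
eef_pos: [0.5423, 0.1803, 0.2252]
eef_rot: [180.0, -0.0, 8.9]
ft_force: [-0.0, -0.1, -0.2]
gripper_width: 0.997
```

```bash
python3 tf.py; python3 meas2.py|head -16
```

```text
tool f 0.1533 0.0009 z 0.2252 yaw 8.87 F frame -0.1 0.0 -0.2 [ 0.01  0.01 -0.01] t 41.425
217 [134 158 163 162 163 163 181 201 196 188 189 200 206 202 207 209 210 211] ridge 285
218 [156 161 163 162 162 166 188 202 203 199 172 175 197 220 207 209 211 211] ridge 281
219 [161 162 163 162 165 161 201 202 203 200 177 186 213 208 208 211 212 210] ridge 280
220 [162 163 163 164 155 177 202 202 202 201 198 198 209 202 209 211 210 210] ridge 283
221 [162 160 152 148 174 197 202 202 202 202 205 219 198 202 210 211 210 210] ridge 279
222 [151 138 145 172 197 202 202 202 202 202 202 200 195 205 210 210 210 209] ridge 284
223 [135 157 171 198 201 202 202 202 202 201 215 192 190 195 210 210 209 209] ridge 278
224 [146 195 196 202 202 202 202 202 206 226 195 192 192 195 211 211 209 209] ridge 277
225 [192 202 201 201 202 203 202 202 202 214 192 197 175 196 210 210 208 209] ridge 277
226 [202 201 202 202 202 202 202 204 217 196 189 190 174 193 210 207 208 208] ridge 276
227 [201 201 201 201 201 201 201 201 200 192 188 178 179 201 209 208 210 210] ridge 285
228 [201 201 201 202 201 201 204 218 192 189 188 175 175 185 192 208 209 210] ridge 275
229 [201 202 200 188 183 203 214 196 191 192 178 172 168 180 205 209 210 209] ridge 274
230 [194 202 204 180 162 195 210 192 198 170 174 176 165 186 210 210 209 211] ridge 285
231 [150 156 173 192 197 211 196 193 188 153 179 167 172 181 209 209 210 212] ridge 285
232 [129 130 137 150 162 199 193 197 167 151 165 174 182 183 196 210 211 210] ridge 284
```

>>> servo_tool(rows=[[0,0,-1,0],[0,0,-1,0],[-0.74,0.94,-0.7,0],[-0.74,0.94,0,0],[-0.74,0.94,0,0],[-0.74,0.94,0,0],[-0.74,0.94,0,0],[-0.74,0.94,0,0],[-0.74,0.94,0,0],[-0.74,0.94,0,0],[0,0,0,0],[0,0,0,0]], hand=0.36)

```text
t: 43.12
eef_pos: [0.4489, 0.0142, 0.2775]
eef_rot: [-180.0, -0.0, 8.9]
ft_force: [0.0, 0.8, 0.0]
gripper_width: 0.36
```

```bash
python3 tf.py
python3 - <<'E'
from plant import bot; print(bot.read_state()["gripper_width"])
E
```

```text
tool f 0.0037 0.119 z 0.2775 yaw 8.92 F frame 0.8 -0.1 0.0 [0.01 0.02 0.02] t 43.125
0.35951649123742535
```

>>> servo_tool(rows=[[0,0.05,0.6,0],[0,0,0.7,0],[0,0,0.7,0],[0,0,0.7,0],[0,0,0.5,0],[0,0,0.3,0],[0,0,0,0]])

```text
t: 44.0
eef_pos: [0.4488, 0.0127, 0.2074]
eef_rot: [180.0, 0.0, 8.9]
ft_force: [-0.3, 0.2, 0.4]
gripper_width: 0.365
```

>>> servo_tool(rows=[[0.07,0.94,0,-0.9],[0.07,0.94,0,-0.9],[0.06,0.8,0,-0.75],[0.03,0.4,0,-0.4],[0,0,0,0]])

```text
t: 44.62
eef_pos: [0.4741, -0.0436, 0.2081]
eef_rot: [180.0, -0.0, 38.3]
ft_force: [-0.2, 0.5, 0.3]
gripper_width: 0.358
```

```bash
python3 tf.py
```

```text
tool f -0.0573 0.103 z 0.2081 yaw 38.3 F frame 0.6 0.2 0.3 [0.03 0.03 0.  ] t 44.625
```

>>> servo_tool(rows=[[0,0.25,0,-0.2],[0,0,0,0]])

```text
t: 44.88
eef_pos: [0.4761, -0.0457, 0.2078]
eef_rot: [-179.9, 0.0, 40.4]
ft_force: [-3.8, 3.9, 1.6]
gripper_width: 0.359
```

>>> servo_tool(rows=[[0.05,-0.96,0,0.92],[0.07,-0.96,0,0.92],[0.07,-0.96,0,0.92],[0.07,-0.96,0,0.92],[0.07,-0.96,0,0.92],[0.07,-0.96,0,0.92],[0.07,-0.96,0,0.92],[0.05,-0.7,0,0.7],[0,0,0,0]])

```text
t: 46.0
eef_pos: [0.4643, 0.0919, 0.2079]
eef_rot: [-180.0, -0.1, -31.0]
ft_force: [-0.2, -0.4, -0.0]
gripper_width: 0.359
```

```bash
python3 tf.py
```

```text
tool f 0.0781 0.0918 z 0.2079 yaw -30.96 F frame -0.3 0.3 -0.0 [-0.24 -0.06 -0.02] t 46.0
```

>>> servo_tool(rows=[[0,-0.2,0,0.2],[0,0,0,0]])

```text
t: 46.25
eef_pos: [0.4657, 0.0945, 0.2077]
eef_rot: [180.0, -0.0, -32.9]
ft_force: [0.1, -2.0, 1.7]
gripper_width: 0.356
```

>>> servo_tool(rows=[[0.07,0.96,0,-0.92],[0.07,0.96,0,-0.92],[0.07,0.96,0,-0.92],[0.07,0.96,0,-0.92],[0.07,0.96,0,-0.92],[0.07,0.96,0,-0.92],[0.07,0.96,0,-0.92],[0.07,0.9,0,-0.86],[0,0,0,0]])

```text
t: 47.38
eef_pos: [0.4737, -0.0475, 0.2076]
eef_rot: [-179.9, -0.0, 40.1]
ft_force: [0.4, -0.4, -0.4]
gripper_width: 0.364
```

>>> servo_tool(rows=[[0.07,-0.96,0,0.92],[0.07,-0.96,0,0.92],[0.07,-0.96,0,0.92],[0.07,-0.96,0,0.92],[0.07,-0.96,0,0.92],[0.07,-0.96,0,0.92],[0.07,-0.96,0,0.92],[0.07,-0.9,0,0.86],[0,0,0,0]])

```text
t: 48.5
eef_pos: [0.4641, 0.0949, 0.2077]
eef_rot: [180.0, -0.0, -32.9]
ft_force: [-0.5, -3.3, 0.8]
gripper_width: 0.361
```

```bash
python3 tf.py
```

```text
tool f 0.081 0.0915 z 0.2077 yaw -32.9 F frame -3.2 1.0 0.8 [-0.64  0.12 -0.01] t 48.5
```

>>> servo_tool(rows=[[0.08,0.96,0,-0.92],[0.08,0.96,0,-0.92],[0.08,0.96,0,-0.92],[0.08,0.96,0,-0.92],[0.08,0.96,0,-0.92],[0.08,0.96,0,-0.92],[0.08,0.96,0,-0.92],[0.08,0.9,0,-0.86],[0,0,0,0]])

```text
t: 49.62
eef_pos: [0.4732, -0.0479, 0.2076]
eef_rot: [-180.0, -0.0, 40.1]
ft_force: [-0.4, 0.4, 0.3]
gripper_width: 0.358
```

>>> servo_tool(rows=[[0.07,-0.96,0,0.92],[0.07,-0.96,0,0.92],[0.07,-0.96,0,0.92],[0.07,-0.96,0,0.92],[0.07,-0.96,0,0.92]])

```text
t: 50.25
eef_pos: [0.4459, 0.0384, 0.2082]
eef_rot: [179.8, -0.2, -6.4]
ft_force: [1.6, -4.7, 0.0]
gripper_width: 0.358
```

```bash
python3 tf.py
```

```text
tool f 0.028 0.1182 z 0.2082 yaw -6.39 F frame -4.9 -0.9 0.0 [-0.53 -0.21  0.03] t 50.25
```

>>> servo_tool(rows=[[0.07,-0.96,0,0.92],[0.07,-0.96,0,0.92],[0.07,-0.9,0,0.86],[0,0,0,0]])

```text
t: 50.75
eef_pos: [0.4639, 0.095, 0.2077]
eef_rot: [-180.0, -0.0, -32.9]
ft_force: [-1.3, 0.1, -0.3]
gripper_width: 0.357
```

```bash
python3 tf.py
```

```text
tool f 0.0812 0.0917 z 0.2077 yaw -32.86 F frame 0.3 1.2 -0.3 [-0.23  0.08  0.06] t 50.75
```

>>> servo_tool(rows=[[0.08,0.96,0,-0.92],[0.08,0.96,0,-0.92],[0.08,0.96,0,-0.92],[0.08,0.96,0,-0.92],[0.08,0.96,0,-0.92],[0.08,0.96,0,-0.92],[0.08,0.96,0,-0.92],[0.08,0.96,0,-0.9],[0,0,0,0]])

```text
t: 51.88
eef_pos: [0.4729, -0.0485, 0.2074]
eef_rot: [-179.9, -0.0, 40.6]
ft_force: [-1.5, 2.3, 0.6]
gripper_width: 0.357
```

>>> servo_tool(rows=[[0.07,-0.96,0,0.92],[0.05,-0.5,0,0.5],[0,0,0,0]])

```text
t: 52.25
eef_pos: [0.4575, -0.0248, 0.2078]
eef_rot: [179.9, 0.0, 26.3]
ft_force: [-0.6, -4.3, 0.5]
gripper_width: 0.362
```

```bash
python3 tf.py
```

```text
tool f -0.0362 0.1165 z 0.2078 yaw 26.33 F frame -4.1 1.3 0.5 [-0.73  0.1  -0.02] t 52.25
```

>>> servo_tool(rows=[[0.07,-0.96,0,0.92],[0.07,-0.96,0,0.92],[0,0,0,0]])

```text
t: 52.62
eef_pos: [0.4462, 0.0124, 0.2078]
eef_rot: [180.0, 0.0, 8.1]
ft_force: [-0.5, -3.1, 2.5]
gripper_width: 0.358
```

```bash
python3 tf.py
```

```text
tool f 0.0023 0.1219 z 0.2078 yaw 8.06 F frame -3.0 0.9 2.5 [-0.63  0.21  0.02] t 52.625
```

>>> servo_tool(rows=[[0.08,-0.96,0,0.92],[0.08,-0.96,0,0.92],[0,0,0,0]])

```text
t: 53.0
eef_pos: [0.4473, 0.0493, 0.2077]
eef_rot: [179.9, 0.1, -10.4]
ft_force: [-2.4, -5.9, 4.1]
gripper_width: 0.36
```

```bash
python3 tf.py
```

```text
tool f 0.0386 0.1151 z 0.2077 yaw -10.39 F frame -5.4 3.3 4.1 [-1.33  0.48 -0.01] t 53.0
```

>>> servo_tool(rows=[[0.08,-0.96,0,0.92],[0.07,-0.96,0,0.92],[0.05,-0.6,0,0.55],[0,0,0,0]])

```text
t: 53.5
eef_pos: [0.4644, 0.0922, 0.207]
eef_rot: [179.5, 0.2, -34.4]
ft_force: [-9.1, -13.8, 11.5]
gripper_width: 0.364
```

>>> servo_tool(rows=[[0.08,0.96,0,-0.92],[0.08,0.96,0,-0.92],[0.08,0.96,0,-0.92],[0.08,0.96,0,-0.92],[0.08,0.96,0,-0.92],[0.08,0.96,0,-0.92],[0.08,0.96,0,-0.92],[0.08,0.96,0,-0.9],[0,0,0,0]])

```text
t: 54.62
eef_pos: [0.4736, -0.0473, 0.2075]
eef_rot: [-179.9, -0.0, 39.1]
ft_force: [-0.2, -0.4, -0.2]
gripper_width: 0.355
```

>>> servo_tool(rows=[[0.07,-0.96,0,0.92],[0.05,-0.5,0,0.5],[0,0,0,0]])

```text
t: 55.0
eef_pos: [0.4583, -0.0213, 0.2077]
eef_rot: [-180.0, -0.0, 24.9]
ft_force: [-0.4, 0.0, 0.3]
gripper_width: 0.356
```

```bash
python3 tf.py
```

```text
tool f -0.0329 0.1152 z 0.2077 yaw 24.9 F frame 0.1 0.4 0.3 [-0.07 -0.02 -0.02] t 55.0
```

>>> servo_tool(rows=[[0.06,-0.8,0,0.76],[0,0,0,0]])

```text
t: 55.25
eef_pos: [0.453, -0.0076, 0.2078]
eef_rot: [179.9, -0.0, 17.3]
ft_force: [-0.4, -3.9, 1.0]
gripper_width: 0.361
```

```bash
python3 tf.py
```

```text
tool f -0.0185 0.1183 z 0.2078 yaw 17.29 F frame -3.8 1.0 1.0 [-0.7   0.   -0.01] t 55.25
```

>>> servo_tool(rows=[[0.03,-0.4,0,0.38],[0,0,0,0]])

```text
t: 55.5
eef_pos: [0.4513, -0.0011, 0.2078]
eef_rot: [179.9, 0.0, 13.5]
ft_force: [-1.1, -6.7, 1.8]
gripper_width: 0.36
```

```bash
python3 tf.py
```

```text
tool f -0.0118 0.119 z 0.2078 yaw 13.45 F frame -6.5 2.1 1.8 [-1.28  0.04 -0.02] t 55.5
```

>>> servo_tool(rows=[[0.03,-0.4,0,0.38],[0,0,0,0]])

```text
t: 55.75
eef_pos: [0.4498, 0.006, 0.2078]
eef_rot: [179.8, 0.1, 9.6]
ft_force: [-0.3, -8.2, 3.2]
gripper_width: 0.363
```

```bash
python3 tf.py
```

```text
tool f -0.0046 0.1194 z 0.2078 yaw 9.61 F frame -8.0 1.6 3.2 [-1.75  0.25  0.  ] t 55.75
```

>>> servo_tool(rows=[[0.03,-0.4,0,0.38],[0,0,0,0]])

```text
t: 56.0
eef_pos: [0.4487, 0.0131, 0.2077]
eef_rot: [179.8, 0.1, 5.8]
ft_force: [-2.7, -10.5, 5.0]
gripper_width: 0.362
```

```bash
python3 tf.py
```

```text
tool f 0.0026 0.1194 z 0.2077 yaw 5.77 F frame -9.9 4.2 5.0 [-2.3   0.54 -0.03] t 56.0
```

>>> servo_tool(rows=[[0.03,-0.4,0,0.38],[0,0,0,0]])

```text
t: 56.25
eef_pos: [0.448, 0.0204, 0.2077]
eef_rot: [179.7, 0.2, 1.9]
ft_force: [-4.3, -14.1, 7.2]
gripper_width: 0.36
```

```bash
python3 tf.py
```

```text
tool f 0.0099 0.1189 z 0.2077 yaw 1.94 F frame -13.2 6.4 7.2 [-2.7   0.88 -0.08] t 56.25
```

>>> servo_tool(rows=[[0.03,-0.4,0,0.38],[0,0,0,0]])

```text
t: 56.5
eef_pos: [0.4478, 0.0276, 0.2076]
eef_rot: [179.7, 0.2, -1.9]
ft_force: [-6.2, -14.3, 10.6]
gripper_width: 0.365
```

```bash
python3 tf.py
```

```text
tool f 0.0171 0.118 z 0.2076 yaw -1.89 F frame -13.2 8.4 10.6 [-3.16  1.27 -0.01] t 56.5
```

```bash
cat > lev.py <<'E'
from prof import *
t=Cam("scene")
a=cv2.resize(np.ascontiguousarray(t.im[125:225,220:320,::-1]),None,fx=6,fy=6,interpolation=cv2.INTER_CUBIC); cv2.imwrite("pics/lev.png",a)
# expected bar/grip pixels for lever angles
for ph in (120,100,90,80,70,60,50):
    r=np.radians(ph); print(ph,t.px([W(.12*np.cos(r),.12*np.sin(r),z) for z in(.197,.245)]).round(1).tolist())
m=t.im.astype(int).sum(2)
for v in range(140,180,2): print(v,m[v,262:312:2]//3)
E
python3 lev.py
```

```text
120 [[260.5, 159.7], [260.3, 146.6]]
100 [[275.2, 160.5], [275.4, 147.3]]
90 [[282.2, 162.1], [282.6, 148.9]]
80 [[288.8, 164.5], [289.3, 151.3]]
70 [[294.7, 167.7], [295.4, 154.5]]
60 [[299.9, 171.5], [300.7, 158.3]]
50 [[304.1, 176.0], [305.1, 162.8]]
140 [125 127 126 124  28  28  54  40  29  29  32  37  36  30  30  28  28  29
  33  87  64 107 113  60  69]
142 [125 127 125 127  89  24  39  43  25  29  28  36  44  26  35  25  29  27
  57 120  58  58  82 122  85]
144 [126 130 129 126 118  31  32  28  30  31  48  53 123  58  29  19  32  45
  62 119  56  39  57  88  86]
146 [129 126 127 127 127 109 104  31  31  30  61 111 126  88  31  30  47  52
  85 120  42  37  33  67 128]
148 [128 126 128 126 125 127 166 151  31  29  50  81 164 167  29  32  36  40
  99 153  32  30  50 168 182]
150 [182 183 183 182 183 181 182 175  35  78  39  31  41  68  89  28  28  41
  56  50  26  32 129 184 183]
152 [181 183 182 180 182 180 181 177  51  68  28  17  34  26  58  34  30  28
  32  29  25  82 183 183 183]
154 [182 183 180 181 182 181 180 176  50  57  20  12  23  20 140  32  31  24
  27  34 104 176 185
[... 593 characters left out ...]
 100 100 107 165 159 179 178
 177 179 181 182 180 179 178]
168 [182 184 178 179 180 180 180 174 103  99  97  99  99 155 176 178 180 177
 179 179 181 179 181 182 180]
170 [183 182 182 179 145 169 176 112  96 146 147 145 134 178 177 178 178 181
 183 178 178 178 178 181 181]
172 [182 180 185 136  96  86 101  98 147 159 164 165 180 180 178 179 178 180
 178 180 180 178 179 182 179]
174 [183 182 162  87  80  93 145 147 159 162 154 160 179 182 180 180 180 178
 178 178 180 180 182 180 179]
176 [183 180  93  83 119 115 121 158 160 162 143 140 144 172 181 180 182 182
 179 180 180 178 180 180 180]
178 [181 172 100 109 119  91  94 159 168 138 141 140 147 153 180 182 180 179
 179 182 180 182 180 180 181]
```

View pics/lev.png

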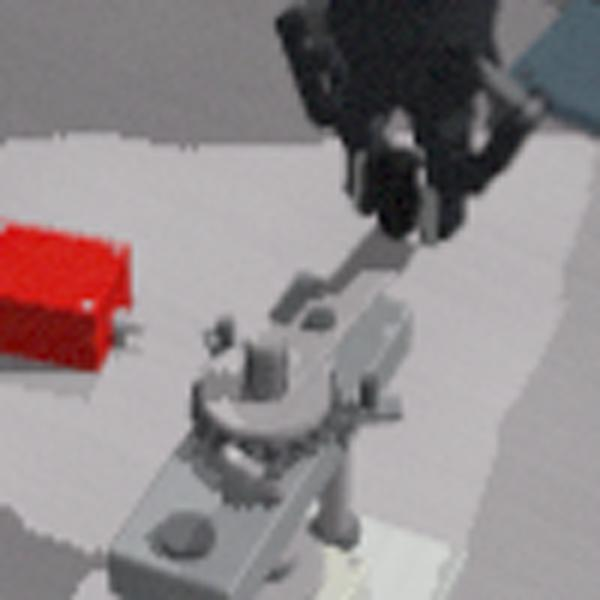

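The picture shows the grip between the fingers at about (398,195), which is a lever direction of about 84°. The lever is still following, so I'll keep pushing.

>>> servo_tool(rows=[[0.03,-0.4,0,0.38],[0,0,0,0]])

```text
t: 56.8
eef_pos: [0.4481, 0.035, 0.2075]
eef_rot: [179.6, 0.3, -5.7]
ft_force: [-7.8, -17.7, 11.1]
gripper_width: 0.362
```

```bash
python3 tf.py
```

```text
tool f 0.0244 0.1165 z 0.2075 yaw -5.71 F frame -16.2 10.4 11.1 [-3.52  1.5  -0.04] t 56.8
```

>>> servo_tool(rows=[[0,-0.4,0,0.38],[0,0,0,0]])

```text
t: 57.05
eef_pos: [0.4488, 0.0425, 0.2075]
eef_rot: [179.6, 0.3, -9.5]
ft_force: [-8.2, -18.8, 11.1]
gripper_width: 0.361
```

```bash
python3 tf.py; python3 lev.py | grep -E "^(154|156|158|160|162) " -A1
```

```text
tool f 0.0316 0.1147 z 0.2075 yaw -9.53 F frame -17.3 11.0 11.1 [-3.77  1.6   0.02] t 57.05
154 [182 183 182 183 179 181 182 181 179 181 122  92  33  21  27  37  34  35
  34  36  29  32  29  33 154]
156 [182 180 180 182 181 180 180 178 179 179 108  94  23  21  21   9  29  37
  32  32  27  27  34 126 182]
158 [184 184 181 182 181 181 180 180 179 177 151  79  18  18  17  17  46  33
  36  34  32  61 159 182 181]
160 [183 182 183 182 180 181 180 179 179 178 175  77  29  19  26  29  75  77
  31  38  74 171 185 183 182]
162 [182 183 183 182 181 180 179 178 178 177 177 131  95  21  21  26  77  78
  35  47 181 180 182 181 181]
```

>>> servo_tool(rows=[[0,-0.4,0,0.38],[0,-0.4,0,0.38],[0,0,0,0]])

```text
t: 57.48
eef_pos: [0.4516, 0.0571, 0.2074]
eef_rot: [179.4, 0.2, -17.2]
ft_force: [-9.5, -21.3, 14.5]
gripper_width: 0.359
```

```bash
python3 tf.py; python3 lev.py | grep -E "^(158|160|162|164|166) " -A1
```

```text
tool f 0.0456 0.1097 z 0.2074 yaw -17.16 F frame -19.6 12.7 14.5 [-4.35  1.96  0.07] t 57.475
158 [185 183 182 181 181 181 179 180 178 180 179 179 169  95  25  20  25  28
  31  37  34  29  29  28  28]
160 [184 183 182 182 179 179 179 178 180 179 180 177 173  93  28  27  21  23
  32  31  25  32  29  33  58]
162 [183 183 181 181 181 181 179 178 177 179 177 177 177  93  26  23  15  33
  82  35  32  33  65 154 180]
164 [182 179 179 182 181 179 179 179 180 176 179 178 179 155 102  15  15  29
  96  32  30  65 167 180 180]
166 [182 181 181 181 181 179 181 179 177 177 179 180 178 179 172  18  20  35
  94  28  42  93 178 179 177]
```

>>> servo_tool(rows=[[0.02,-0.4,0,0.38],[0.02,-0.4,0,0.38],[0,0,0,0]])

```text
t: 57.9
eef_pos: [0.4561, 0.0708, 0.2073]
eef_rot: [179.2, 0.3, -24.8]
ft_force: [-14.5, -23.4, 20.1]
gripper_width: 0.359
```

```bash
python3 tf.py; python3 lev.py | grep -E "^(162|164|166|168|170) " -A1
```

```text
tool f 0.0584 0.1031 z 0.2073 yaw -24.8 F frame -20.9 18.0 20.1 [-4.91  3.06  0.06] t 57.9
162 [182 183 183 183 180 180 180 177 178 176 177 177 178 178 174  75  29  26
  17  27  39  36  33  30  27]
164 [181 181 181 179 180 180 178 179 180 178 176 178 179 178 175  71  27  21
  17  62  25  31  30  32  38]
166 [182 179 181 181 180 179 179 178 178 178 176 176 178 179 178 130  91  15
  23  82  53  31  27  73 157]
168 [182 183 181 178 179 181 180 179 180 179 178 177 178 179 178 179 173  17
  19  97  51  27  38 164 180]
170 [182 183 182 181 173 175 178 181 182 179 180 177 179 177 177 153 112  46
  30  98  44  39  42 180 181]
```

>>> servo_tool(rows=[[0.04,0.9,0,-0.86],[0.08,0.96,0,-0.92],[0.08,0.96,0,-0.92],[0.08,0.96,0,-0.92],[0.08,0.96,0,-0.92],[0.08,0.96,0,-0.92],[0.03,0.4,0,-0.4],[0,0,0,0]])

```text
t: 58.95
eef_pos: [0.4696, -0.0377, 0.2076]
eef_rot: [-180.0, -0.0, 34.0]
ft_force: [-0.6, 0.5, 0.2]
gripper_width: 0.362
```

```bash
python3 tf.py
```

```text
tool f -0.0508 0.1066 z 0.2076 yaw 33.97 F frame 0.6 0.5 0.2 [ 0.04 -0.04 -0.  ] t 58.95
```

>>> servo_tool(rows=[[0.07,-0.96,0,0.92],[0.03,-0.4,0,0.4],[0,0,0,0]])

```text
t: 59.32
eef_pos: [0.4566, -0.0124, 0.2077]
eef_rot: [180.0, 0.0, 20.8]
ft_force: [0.2, -1.0, -0.3]
gripper_width: 0.362
```

```bash
python3 tf.py
```

```text
tool f -0.0238 0.1154 z 0.2077 yaw 20.84 F frame -1.0 -0.1 -0.3 [-0.19  0.06  0.02] t 59.325
```

>>> servo_tool(rows=[[0.02,-0.3,0,0.28],[0,0,0,0]])

```text
t: 59.58
eef_pos: [0.4555, -0.0085, 0.2077]
eef_rot: [179.9, -0.0, 18.0]
ft_force: [1.5, -5.2, -1.8]
gripper_width: 0.361
```

>>> servo_tool(rows=[[0.02,-0.3,0,0.28],[0,0,0,0]])

```text
t: 59.82
eef_pos: [0.4542, -0.0041, 0.2077]
eef_rot: [179.8, -0.0, 15.1]
ft_force: [2.1, -9.4, -2.1]
gripper_width: 0.365
```

```bash
python3 tf.py; python3 lev.py | grep -E "^(154|156|158|160) " -A1
```

```text
tool f -0.0153 0.1165 z 0.2077 yaw 15.09 F frame -9.6 -0.6 -2.1 [-1.74 -0.41  0.08] t 59.825
154 [180 183  32  99  28  21  23  21 101 169 100  37  67 181 181 181 182 183
 181 181 182 183 184 180 182]
156 [183 181 103 101  26  20  19  17 101 172 100  28  75 179 179 180 182 181
 184 182 182 183 182 183 183]
158 [184 183 183  99  56  17  20  21  99 153  95  27 146 179 178 177 180 179
 180 184 182 182 183 183 183]
160 [182 183 183 173 161  64  19  36 174 142  98  78 178 180 178 180 179 180
 181 181 181 182 184 182 182]
```

>>> servo_tool(rows=[[0.02,-0.3,0,0.28],[0,0,0,0]])

```text
t: 60.12
eef_pos: [0.4531, 0.0004, 0.2076]
eef_rot: [179.7, -0.0, 12.2]
ft_force: [1.9, -12.7, -2.4]
gripper_width: 0.356
```

>>> servo_tool(rows=[[0.02,-0.3,0,0.28],[0,0,0,0]])

```text
t: 60.38
eef_pos: [0.4521, 0.0053, 0.2076]
eef_rot: [179.7, 0.0, 9.4]
ft_force: [1.8, -16.1, -1.3]
gripper_width: 0.357
```

```bash
python3 tf.py; python3 lev.py | grep -E "^(154|156|158|160) " -A1
```

```text
tool f -0.0056 0.1172 z 0.2076 yaw 9.38 F frame -16.2 0.7 -1.3 [-3.08 -0.4   0.09] t 60.375
154 [182 181 182 176  43  95  13  22  22  14 125  67  66  28 107 157 168 183
 181 181 183 183 184 183 182]
156 [182 181 182 178  40  80  27  25  18  18 150  84  59  39 118 181 182 182
 184 183 182 183 183 183 183]
158 [183 183 181 181 175  82  56  17  17  19 147  86  59  40 143 179 179 182
 180 183 183 183 183 182 182]
160 [185 183 183 181 179 165 152  21  18  28 167  89  51  86 179 179 179 180
 181 181 183 184 184 181 180]
```

>>> servo_tool(rows=[[0.02,-0.3,0,0.28],[0.02,-0.3,0,0.28],[0,0,0,0]])

```text
t: 60.8
eef_pos: [0.4507, 0.0153, 0.2075]
eef_rot: [179.5, 0.1, 3.7]
ft_force: [-0.0, -22.2, 2.0]
gripper_width: 0.358
```

```bash
python3 tf.py; python3 lev.py | grep -E "^(154|156|158|160) " -A1
```

```text
tool f 0.0044 0.117 z 0.2075 yaw 3.7 F frame -21.9 3.5 2.0 [-4.35 -0.08  0.14] t 60.8
154 [180 182 182 183 180 173  75  41  24  24  26  18 152  44  26  30  35  40
 168 183 182 183 184 181 183]
156 [183 181 180 183 181 175  73  26  28  14  24  25 120  93  31  33 167 166
 185 181 184 183 183 183 184]
158 [181 182 181 179 182 178 130  26  31  17  20  20 108  95  31  56 180 181
 182 183 182 181 183 183 183]
160 [182 183 182 183 180 180 167 136 146  24  11  31 109 113  33  76 178 180
 178 181 181 183 183 182 181]
```

The lever now resists with 22 N over only a few degrees, well past 12 N. I'll unload it, lift clear and check.

>>> servo_tool(rows=[[0.07,0.8,0,-0.76],[0.07,0.9,0,-0.86],[0,0.3,0,-0.3],[0,-0.2,0,0],[0,0,0,0]])

```text
t: 61.48
eef_pos: [0.4585, -0.0125, 0.2077]
eef_rot: [180.0, 0.0, 23.1]
ft_force: [-0.2, -3.7, 1.2]
gripper_width: 0.357
```

```bash
python3 tf.py
```

```text
tool f -0.0243 0.1136 z 0.2077 yaw 23.11 F frame -3.6 0.8 1.2 [-0.77  0.04  0.04] t 61.475
```

>>> servo_tool(rows=[[0,0.2,0,0],[0,0,0,0]])

```text
t: 61.72
eef_pos: [0.4617, -0.0181, 0.2079]
eef_rot: [179.8, -0.1, 23.1]
ft_force: [4.8, -9.3, -4.3]
gripper_width: 0.364
```

>>> servo_tool(rows=[[0,0,-0.5,0],[0,0,-1,0],[0,0,-1,0],[0,0,-1,0],[-0.5,0,-1,0],[-1,0,0,0],[-1,0,0,0],[0,0,0,0]])

```text
t: 62.72
eef_pos: [0.4129, -0.0362, 0.2975]
eef_rot: [-180.0, 0.0, 23.0]
ft_force: [0.1, 0.2, 0.3]
gripper_width: 0.358
```

```bash
python3 tf.py
python3 - <<'E'
from prof import *
s=Cam("scene"); g=s.im.astype(int).mean(2)
print("grip",[ (v,[262+i for i in range(-6,44) if g[v,262+i]<45]) for v in (152,156)])
for v in range(218,234): print(v,g[v,262:286].astype(int))
for v in range(234,246): print(v,g[v,262:280].astype(int))
# bystanders / bottle etc.
m=(s.im[...,2].astype(int)-s.im[...,0]>80)&(s.im[...,2]>120)
print("cap",blob(m,np.array([152,188]))[1], "expected cell px",s.px([W(.04,-.03,.071),W(.04,-.03,.026),W(.04,.03,.071)]).round(1).tolist())
E
```

```text
tool f -0.0406 0.1623 z 0.2975 yaw 23.05 F frame 0.2 -0.1 0.3 [-0.02  0.09  0.03] t 62.725
grip [(152, [259, 260, 261, 262, 263]), (156, [259, 260, 261, 262, 263])]
218 [141 135 133 134 133 142 138 142 159 160 161 165 192 199 200 196 170 173
 189 192 177 179 178 181]
219 [135 135 131 124 120 109 115 145 161 161 159 165 188 199 199 196 174 184
 208 190 177 179 182 180]
220 [136 132 129  82  92 106 129 155 160 160 158 170 190 199 198 198 195 194
 204 184 178 181 178 179]
221 [134 131  98  78  99 139 153 160 159 158 161 167 189 198 199 198 199 205
 192 183 179 180 180 178]
222 [134 138 147 148 149 156 159 161 161 159 161 171 196 198 198 199 199 192
 189 185 179 177 180 179]
223 [136 150 159 160 159 158 160 159 159 161 149 183 199 199 197 198 209 189
 184 175 179 178 177 178]
224 [143 157 156 159 160 158 160 160 157 151 171 196 198 199 201 208 190 189
 187 174 179 179 177 177]
225 [146 150 153 155 149 146 142 138 144 170 193 198 199 196 199 205 189 193
 170 176 178 180 177 178]
226 [115 115 116 122 121 123 129 141 188 193 198 200 197 199 202 192 185 187
 168 170 179 178 177 178]
227 [108
[... 1046 characters left out ...]
109 109 109 110 111 110 124 174 167 148 120 177 178 178]
239 [ 97  99 101 106 119 107 109 110 109 111 125 173 163 141 170 177 179 179]
240 [103  99  96  98 100 102 106 110 107 108 120 170 159 173 177 177 177 178]
241 [112 106 103  96  99  98  96  93 104 107 120 166 165 177 176 177 180 179]
242 [114 110 112 112 109 105  98  95 100 110 124 162 177 177 177 178 178 179]
243 [112 111 110 113 113 109 108 109 104 103 118 161 178 175 176 178 180 177]
244 [168 169 171 170 168 166 171 168 168 169 155 174 177 175 178 180 177 179]
245 [177 178 179 178 176 175 177 177 178 177 176 175 175 178 178 179 177 178]
cap [151.27642276 187.90243902] expected cell px [[273.0, 232.6], [272.8, 242.9], [281.6, 218.1]]
```

```bash
python3 -c "
from plant import bot
print(bot.finish_job())"
```

```text
the job is handed in; nothing more can be done
None
```

I set the cell on the lower pressing plate, let go of it with the pad still raised, and clamped it with the ratchet lever. I handed the job in at 62.7 s of the 72 s allowed, with the gripper clear of everything.

**Placing:** I gripped the cell by its front end, set it part-way onto the plate and released it. I then pushed it home by its ports and nudged it square with the open finger.
- **Fit on the plate:** In the last scene image the cell's back corner lines up with the plate's corner, to within a pixel (about 3 mm). Its yaw is about 0°. Sideways it may be about 1 mm off.
- **Depth, where checks disagreed:** Contact on the two ports put the cell within about 0.5 mm of centre front to back. One camera edge reading instead put it 1–2 mm towards the front.
- **Unexplained contact:** One early nudge on the front face met something rigid at about 10 N. I never found out what it was, and I did not push there again.

**Clamping:** I worked five strokes, then a sixth as a test push.
- **Resistance:** In the fifth stroke the grip force rose steadily past 12 N. In the test push, the lever met about 10 N as soon as it took up the load, and 22 N after roughly 12° more.
- **Not a dead stop:** The lever kept giving slowly under that force, about 1 N per degree.
- **Spring washers:** I inferred that they are flat from the force on the lever; I did not see them.
- **Left as:** The lever ended back against its rest stop.

**Bystanders:** I checked the bottle's cap in the last image and it had not moved. I did not check the jar or the slide rack again, but the arm never went near them.

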